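Dispense test discs onto a culture dish with a plunger dispenser

TASK

Lift the lid off the culture dish and set it down on the bench, knob up and well clear of the dish. Stand the disc dispenser over the open dish, flat on the bench, push its plunger all the way down to the stop for a moment and let it come fully up again (do not push it in anywhere else), then put the dispenser back in its round tray and the lid back on the dish. Set things down upright without dropping them, let go of everything, and leave the other items on the bench alone.

Things in the scene. Friction and masses are not known exactly. Their poses are not given: they have to be found in the camera images.
- dish: Round open glass culture dish with beige medium, loose, 88 mm outer diameter, 20 mm high, 0.15 kg; origin at the centre of its underside, z up. Starts with the lid on. Dish and tray lie one left and one right of the x axis (either way), centres at least 0.15 m from it; the bench within 70 mm of the x axis from x = 0.38 to 0.60 is clear.
- lid: Aluminium lid, 106 mm outer diameter, skirt 8 mm deep (100 mm inside), plate top 11 mm above the origin, grey knob on it: 24 mm diameter, 11 to 41 mm above the origin. Origin: centre of the skirt's lower edge, z towards the knob. On the dish its origin is 12 mm above the dish's (plate on the rim, 6 mm play all round); on the bench at z = 0. 0.1 kg.
- dispenser: Disc dispenser, loose, starts in the tray. White bell, 122 mm diameter, 50 mm high, open below (cavity 112 mm wide, 36 mm deep: goes over the open dish, not over the lid, and stands on the bench). Grey caps on it reach 60 mm. Aluminium neck to lift it by: 48 mm diameter, up to 105 mm; grey plunger head above. Origin: centre of lower edge, z up. 0.35 to 0.65 kg.
- tray: Round steel parking tray fixed to the bench, 156 mm outer and 146 mm inner diameter, lip 10 mm high, floor 4 mm thick; the dispenser in it has 12 mm play all round and its origin 4 mm above the tray's. Origin at the centre of the underside, z up.
- plunger (a joint): Depth of the plunger in the dispenser, m: 0 = fully up, 0.012 = down on its stop. A spring pushes it up: 3 N to start moving, 9 N at the stop; it springs back when released.
- plunger_top (a point): Centre of the flat top of the plunger head, a grey disc 40 mm in diameter and 12 mm thick; 130 mm above the dispenser's origin when fully up, 118 mm when on the stop.
- petri_stack: Bystander: stack of four closed Petri dishes, 90 mm diameter, 60 mm high, at the far middle of the bench. Origin at the centre of the underside.
- tube_rack: Bystander: steel rack with ten capped tubes, 76 x 172 mm, 110 mm high, far left. Origin at the centre of the underside.
- bottle: Bystander: amber glass bottle with white cap, 70 mm diameter, 150 mm high, far right. Origin at the centre of the underside.
Mind the look-alikes: they are no part of the job. Leave any black look-alike of the lid alone. What is shaped like the dispenser but red is not meant.

How it is judged (in metres and radians):
On the way, in this order (a step that is already met when the one before it is completed fails the run):
1. the lid lies on the bench, knob up, released, its centre more than 110 mm from the dish's (horizontal distance between lid and dish above 0.11 m and height (world z) of lid below 0.003 m and angle between lid's own z axis and vertical below 0.05 rad and contact force between the fingers and lid below 0.2 N and linear speed of lid below 0.02 m/s), for 0.2 s.
2. the dispenser stands upright on the bench over the open dish (horizontal distance between dispenser and dish below 0.016 m and height (world z) of dispenser below 0.003 m and angle between dispenser's own z axis and vertical below 0.05 rad), for 0.2 s.
3. the plunger is held down at its stop (at least 11 of 12 mm) over the dish (all of step 2 and value of joint plunger above 0.011 m), for 0.2 s.
4. the plunger is fully up again (within 1.5 mm), the dispenser still over the dish (all of step 2 and value of joint plunger below 0.0015 m), for 0.1 s.
5. the dispenser stands in its tray, released (horizontal distance between dispenser and tray below 0.015 m and z of dispenser in the frame of tray between 0.002 and 0.007 m and angle between dispenser's own z axis and vertical below 0.05 rad and contact force between the fingers and dispenser below 0.2 N and linear speed of dispenser below 0.02 m/s), for 0.2 s.
At the end, for the whole second after the job is handed in: The dispenser stands upright inside its tray (centres within 15 mm, resting on the tray floor) with the plunger up (within 1.5 mm), the lid lies flat on the rim of the dish (centres within 9 mm), the dish stands flat on the bench, and all are released and at rest (all of step 5 and value of joint plunger below 0.0015 m and horizontal distance between lid and dish below 0.009 m and z of lid in the frame of dish between 0.0095 and 0.0145 m and angle between lid's own z axis and vertical below 0.06 rad and contact force between the fingers and lid below 0.2 N and linear speed of each of lid, dish below 0.02 m/s and height (world z) of dish below 0.003 m and angle between dish's own z axis and vertical below 0.05 rad); the robot touches nothing.
It fails at once if the plunger is pushed in more than 6 mm while the dispenser is not over the dish (value of joint plunger above 0.006 m and (horizontal distance between dispenser and dish above 0.025 m or height (world z) of dispenser above 0.02 m)).
It fails at once if lid, dish or dispenser is tipped (lid over 40 degrees, dispenser 30, dish 15) (angle between lid's own z axis and vertical above 0.7 rad or angle between dispenser's own z axis and vertical above 0.52 rad or angle between dish's own z axis and vertical above 0.26 rad).
It fails at once if the lid or dispenser is dropped (falls freely, by more than about 25 mm) ((linear speed of dispenser above 0.7 m/s and contact force between dispenser and the fingers below 0.01 N and contact force between dispenser and the arm below 0.01 N) or (linear speed of lid above 0.7 m/s and contact force between lid and the fingers below 0.01 N and contact force between lid and the arm below 0.01 N)).
It fails at once if a bystander is moved by more than 20 mm (distance of any of petri_stack, tube_rack, bottle from where it was at the start of the episode above 0.02 m).
It also fails if it takes over 72 s, if anything falls off the work surface, if the arm or the gripper's body presses on something with over 40 N, if the wrist force passes 120 N, or if a joint passes its speed limit or range.

ROBOT

A 6-joint arm with a two-finger parallel gripper is mounted at the origin on the work surface. World frame = base frame: x ahead of the robot, y to its left, z up, the work surface at z = 0. Lengths are in m, angles in degrees, forces in N, time in s.
With the tool pointing down it reaches from about 0.3 to 0.75 m from the base axis. Payload 8.5 kg.
Tool frame: the origin (TCP) lies between the finger pads; the fingertips stand ahead of it and the grasp point (between the pads) lies 8 mm behind it (env.tcp_to_tips is the z of the fingertips in the tool frame, in m); z points along the fingers, x is the direction in which the jaws open and shut, and the axes are right-handed (so a half turn about z gives the same grasp; the last joint's range is limited). The gripper opens to 85 mm and grips with 20 to 120 N. Pads are 22 mm wide; open, the fingers measure 114 mm over their backs; the gripper's body (76 mm by 85 mm) begins 54 mm behind the grasp point. The pads swing forward as they close: fully open they stand 13 mm farther back than shut.
Start: joints at [-76.163, 21.807, 74.336, -0, 83.858, -12.336], TCP at [0.243, -0.494, 0.209] pointing down, gripper open.
Joint ranges: [-178.18, 178.18], [-50.72, 133.34], [12.68, 142.11], [-81.47, 261.47], [9.98, 163.14], [-165.26, 165.26]. Speed limits (degrees/s): [136.94, 136.94, 180, 180, 180, 180].

INTERFACE

Orientations are given as a 3x3 rotation matrix whose columns are the frame's x, y, z axes.
In Python, from rig import observe, viewer, env gives the robot as it stands.
- The arm moves only by the tool jog_arm, never from a script. Its arguments are lists of equal length, an entry for each row: "dr": the turn, a rotation vector about the tool's x, y, z in rad, a list of three; "slide": the shift along the tool's x, y, z in m, a list of three; "gripper": the opening, from -1 (shut) to 1 (fully open), so that 0 is half open. In form: {"dr": [[rx, ry, rz], ...], "slide": [[dx, dy, dz], ...], "gripper": [gripper, ...]}. A call has exactly 10 rows; each row shifts and turns the commanded pose from where the row before left it, along the tool's axes as they then stand; what a row does not reach is not made up. A row lasts 1/10 s, in which the tool goes at most 50 mm and 8.59 degrees, less where a joint would pass 70% of its speed; a pose out of reach is approached as far as the arm can. A call is refused whole if a number of a shift passes 0.05 or a number of a turn 0.15, either way. A call with a gripper value outside its range is refused whole. The fingers move at their own pace and stop on an object; "force" is the grip in N (left out, the last holds). Time passes only in rows, so rows that do not move let the fingers close, or fill a call up. It gives the time, the measured TCP pose, the force and the opening at its end, in the units of the state.
- observe(): the state, without advancing time (a new reading comes with each control period).
- viewer.get_image(name): name is "side" or "top"; returns a dict with "pixels" (384x512x3 uint8, blue, green, red), "camera_matrix" (3x3 intrinsics, pixels), "R" (3x3) and "t" (3): a world point X has camera coordinates R X + t. Camera axes: x right, y down, z forward; pixel columns grow to the right and rows downward; lengths in m; the calibration is good to about 2 mm. A picture is of the moment at which its call begins. There is no depth.
- env.close_job(): hands the job in, once; it reports no verdict.
The state is a dict: "time_s": time; "q": joint angles; "qvel": joint speeds; "joint_efforts": joint torques, N m; "position": TCP position; "tool_rot": TCP orientation; "ft_force": force on the tool from outside, world axes, zero at the start; "wrist_torque": the same for the moment, N m; "grip_width": finger opening in m.
Only numpy, scipy, OpenCV 4.12 (cv2) and the standard library are available. Lean on these libraries where they do the work, as an engineer would, in place of code of your own. Each camera call takes 0.05 s, during which the arm holds its last target.

## Working session

There is one attempt and no reset: what is moved stays moved. The work goes in short steps, Python scripts to look and compute and a tool call to move; the robot and the scene stay as the last step left them, time stands still between calls to the robot, and variables do not carry over. Pictures are saved under pics/ and viewed, and the job is handed in when it is done.

Besides the shell and the picture viewer there is one more tool, called as a command line: name --argument value ..., lists and objects as JSON in quotes. jog_arm: Moves the arm, as the interface text tells. Its arguments: {"type":"object","properties":{"dr":{"type":"array","items":{"type":"array","items":{"type":"number"}}},"slide":{"type":"array","items":{"type":"array","items":{"type":"number"}}},"gripper":{"type":"array","items":{"type":"number"}},"force":{"type":"number"}},"required":["dr","slide","gripper"]}

```bash
ls; mkdir -p pics
python3 - <<'E'
from rig import observe, viewer, env
import cv2,numpy as np
print(env.tcp_to_tips)
s=observe();print({k:np.round(v,3).tolist() for k,v in s.items()})
for n in("side","top"):
    i=viewer.get_image(n);cv2.imwrite(f"pics/{n}0.png",i["pixels"]);print(n,i["camera_matrix"],i["R"],i["t"])
E
```

```text
pics
0.011
{'time_s': 0.0, 'q': [-76.161, 21.841, 74.385, -0.0, 83.859, -12.336], 'qvel': [-0.081, 0.016, 0.044, 0.062, 0.059, 0.094], 'joint_efforts': [0.0, -44.847, -23.128, -0.0, 0.005, -0.0], 'position': [0.243, -0.493, 0.208], 'tool_rot': [[0.441, -0.897, -0.0], [-0.897, -0.441, 0.001], [-0.001, -0.0, -1.0]], 'ft_force': [-0.321, 0.283, -0.09], 'wrist_torque': [0.037, -0.036, 0.041], 'grip_width': 0.086}
side [[463.4218271    0.         256.72319229]
 [  0.         463.4218271  191.41503341]
 [  0.           0.           1.        ]] [[-0.75301286 -0.6579438   0.00903285]
 [-0.39829035  0.44482794 -0.8021801 ]
 [ 0.52377135 -0.60764963 -0.59701382]] [0.38307744 0.28511291 0.74621706]
top [[489.83750964   0.         252.67195286]
 [  0.         489.83750964 196.21514171]
 [  0.           0.           1.        ]] [[ 0.00408324 -0.99981512  0.01878982]
 [-0.99858593 -0.00507273 -0.0529188 ]
 [ 0.05300433 -0.01854717 -0.99842203]] [-0.02225727  0.5294484   1.2973724 ]
```

View pics/side0.png

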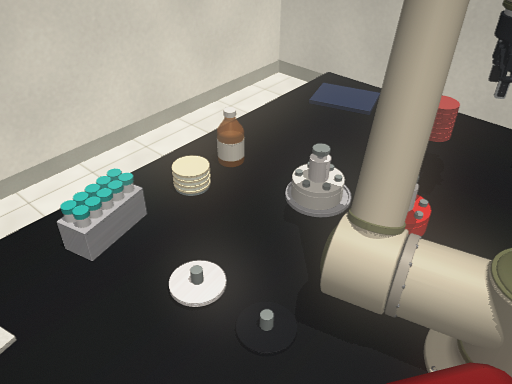

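View pics/top0.png

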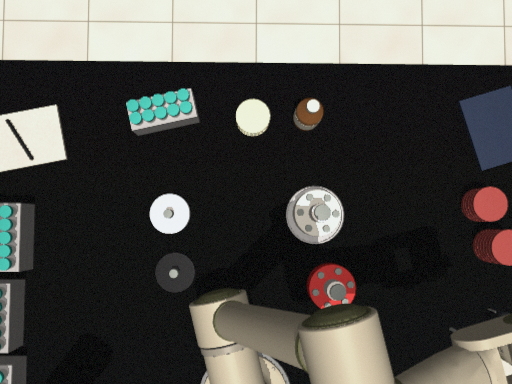

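Lid candidates: the bright lid at top (170,213) / side (197,283), and a black look-alike at top (174,272) / side (267,325). Dispenser candidates: the white one at top (315,214) / side (319,180), and a red one at top (332,288). I choose the bright lid and the white dispenser, and will check both in close crops.

```bash
cat > h.py <<'E'
import numpy as np,cv2
def ray(im,px,z):
    K,R,t=im["camera_matrix"],np.array(im["R"]),np.array(im["t"])
    c=-R.T@t; d=R.T@np.linalg.inv(K)@np.array([px[0],px[1],1.]); return c+d*(z-c[2])/d[2]
def proj(im,X):
    p=im["camera_matrix"]@(np.array(im["R"])@np.array(X)+np.array(im["t"])); return p[:2]/p[2]
def circ(X,r,n=60):
    a=np.linspace(0,2*np.pi,n); return [np.array([X[0]+r*np.cos(b),X[1]+r*np.sin(b),X[2]]) for b in a]
def draw(img,im,X,r,col,s=1,o=(0,0)):
    p=np.array([(proj(im,q)-o)*s for q in circ(X,r)]); cv2.polylines(img,[np.round(p).astype(int)],True,col,1,cv2.LINE_AA)
def crop(im,c,h,s,circles):
    o=np.array([c[0]-h,c[1]-h]); M=np.float32([[s,0,-o[0]*s],[0,s,-o[1]*s]])
    a=cv2.warpAffine(im["pixels"],M,(2*h*s,2*h*s),flags=cv2.INTER_CUBIC)
    for X,r,col in circles: draw(a,im,X,r,col,s,o)
    return a
E
python3 - <<'E'
from rig import observe, viewer, env
from h import *
T=viewer.get_image("top");S=viewer.get_image("side")
# lid blob centroid, at z=.023
def blob(im,c,lo,h=32):
    g=im["pixels"].min(axis=2); m=(g>lo).astype(np.uint8)
    n,l,st,ce=cv2.connectedComponentsWithStats(m); k=l[c[1],c[0]]
    pts=np.argwhere(l==k)[:,::-1]; hull=cv2.convexHull(pts.astype(np.int32))
    return cv2.fitEllipse(hull), st[k]
et=blob(T,(160,205),110); es=blob(S,(185,290),110); print(et,es)
print("lid",ray(T,et[0][0],.020),ray(S,es[0][0],.020))
dt=blob(T,(295,200),60); print(dt); print("tray",ray(T,dt[0][0],.010))
L=(et[0][0]);X=ray(T,L,.020);D=ray(T,dt[0][0],.010)
cs=[((X[0],X[1],.023),.053,(0,0,255)),((X[0],X[1],.053),.012,(0,255,0)),((D[0],D[1],.01),.078,(0,0,255)),((D[0],D[1],.134),.02,(0,255,0)),((D[0],D[1],.054),.061,(255,0,0))]
a=np.hstack([crop(T,(170,213),48,4,cs),crop(T,(315,210),48,4,cs)]);b=np.hstack([crop(S,(197,280),48,4,cs),crop(S,(319,180),48,4,cs)])
cv2.imwrite("pics/c1.png",cv2.resize(np.vstack([a,b]),(600,600)))
E
```

```text
(((169.18714904785156, 213.20526123046875), (40.14149856567383, 40.340980529785156), 55.923641204833984), array([ 149,  194,   41,   40, 1275], dtype=int32)) (((197.0906524658203, 282.87103271484375), (46.16379165649414, 58.02908706665039), 80.40856170654297), array([ 169,  260,   58,   47, 1998], dtype=int32))
lid [0.48298519 0.20156657 0.02      ] [0.47747526 0.20428293 0.02      ]
(((314.5973205566406, 214.47128295898438), (58.039642333984375, 58.6661376953125), 146.84109497070312), array([ 286,  186,   58,   58, 2692], dtype=int32))
tray [ 0.4814856  -0.18655351  0.01      ]
```

View pics/c1.png

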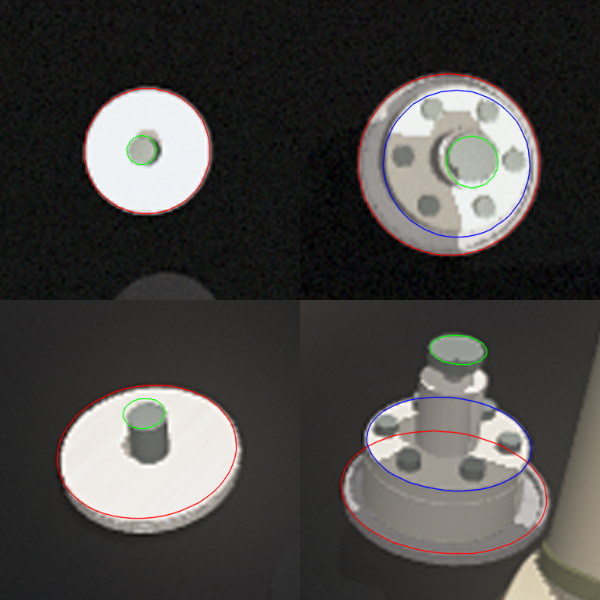

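The crops agree with the choice: the lid is bright with a grey knob (circle fits at top (169,213)), and the dispenser is white, in the steel tray at top (315,214). The side view differs by about 4 mm. First I square the tool up with jaws along x, so slide = (dx, -dy, -dz).

jog_arm --dr '[[0,0,-0.14],[0,0,-0.14],[0,0,-0.14],[0,0,-0.14],[0,0,-0.14],[0,0,-0.14],[0,0,-0.14],[0,0,-0.132],[0,0,0],[0,0,0]]' --slide '[[0,0,0],[0,0,0],[0,0,0],[0,0,0],[0,0,0],[0,0,0],[0,0,0],[0,0,0],[0,0,0],[0,0,0]]' --gripper '[1,1,1,1,1,1,1,1,1,1]' --force 40

```text
time_s: 1.2
position: [0.2426, -0.4935, 0.2088]
tool_rot: [[1.0, -0.006, -0.0], [-0.006, -1.0, 0.0], [-0.0, -0.0, -1.0]]
ft_force: [0.4, 0.1, -0.7]
grip_width: 0.0855
```

Run:
```python
from rig import observe, viewer, env
from h import *
T=viewer.get_image("top");S=viewer.get_image("side")
# knob tops: circle fit via fine crops
def tri(a,b):
    A=[];r=[]
    from scipy.optimize import least_squares
    return least_squares(lambda X:np.r_[proj(T,X)-a,proj(S,X)-b],[.48,0,.1])
cv2.imwrite("pics/k1.png",cv2.resize(np.hstack([crop(T,(167,213),16,12,[]),crop(S,(197,272),16,12,[])]),(768,384)))
cv2.imwrite("pics/k2.png",cv2.resize(np.hstack([crop(T,(322,212),16,12,[]),crop(S,(320,150),16,12,[])]),(768,384)))
```

```text
(no output)
```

View pics/k1.png

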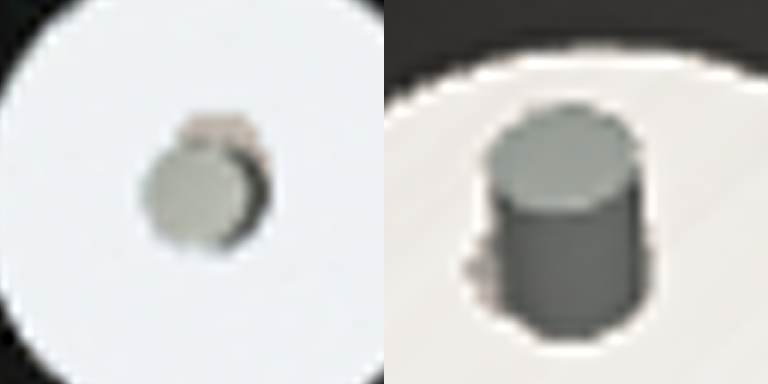

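View pics/k2.png

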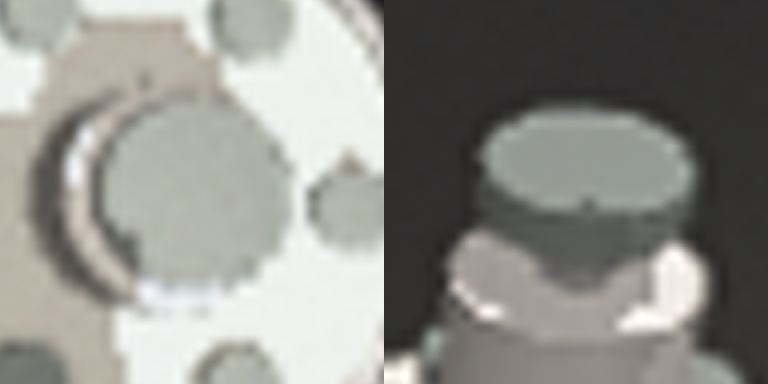

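The crops show the knob top at top (167.3,213.3) / side (195.8,269.1), and the plunger top at top (322.3,212.1) / side (321.0,147.2).

Run:
```python
from rig import observe, viewer, env
from h import *
T=viewer.get_image("top");S=viewer.get_image("side")
from scipy.optimize import least_squares
for a,b,z in (((167.3,213.25),(195.8,269.1),.053),((322.25,212.1),(321,147.2),.134)):
    print(ray(T,a,z),ray(S,b,z)); r=least_squares(lambda X:np.r_[proj(T,X)-a,proj(S,X)-b],[.48,0,.1]);print(r.x,r.fun)
s=observe();print(s["position"])
# also check known TCP: tool at start
```

```text
[0.48226688 0.20144063 0.053     ] [0.4799629  0.20211699 0.053     ]
[0.48173134 0.20118596 0.05109071] [ 0.21038377  0.22080305 -0.21387473 -0.01539134]
[ 0.4853128  -0.18721858  0.134     ] [ 0.48394077 -0.18771906  0.134     ]
[ 0.48468008 -0.18769732  0.1337252 ] [ 0.17878372  0.26305725 -0.29039659 -0.00583242]
[ 0.24259152 -0.49357363  0.20888607]
```

jog_arm --dr '[[0,0,0],[0,0,0],[0,0,0],[0,0,0],[0,0,0],[0,0,0],[0,0,0],[0,0,0],[0,0,0],[0,0,0]]' --slide '[[0.016,-0.046,0],[0.016,-0.046,0],[0.016,-0.046,0],[0.016,-0.046,0],[0.016,-0.046,0],[0.016,-0.046,0],[0.016,-0.046,0],[0.016,-0.046,0],[0.016,-0.046,0],[0.016,-0.046,0]]' --gripper '[0.2,0.2,0.2,0.2,0.2,0.2,0.2,0.2,0.2,0.2]'

```text
time_s: 2.4
position: [0.4038, -0.032, 0.2092]
tool_rot: [[1.0, -0.003, 0.001], [-0.003, -1.0, -0.0], [0.001, 0.0, -1.0]]
ft_force: [0.5, -0.8, 0.4]
grip_width: 0.0513
```

jog_arm --dr '[[0,0,0],[0,0,0],[0,0,0],[0,0,0],[0,0,0],[0,0,0],[0,0,0],[0,0,0],[0,0,0],[0,0,0]]' --slide '[[0.016,-0.046,0],[0.016,-0.046,0],[0.016,-0.046,0],[0.016,-0.046,0],[0.016,-0.046,0],[0,0,0.025],[0,0,0.025],[0,0,0.025],[0,0,0.025],[0,0,0]]' --gripper '[0.2,0.2,0.2,0.2,0.2,0.2,0.2,0.2,0.2,0.2]'

```text
time_s: 3.4
position: [0.4824, 0.1957, 0.1064]
tool_rot: [[1.0, -0.003, -0.006], [-0.003, -1.0, -0.001], [-0.006, 0.001, -1.0]]
ft_force: [-0.4, -0.3, 0.8]
grip_width: 0.0515
```

jog_arm --dr '[[0,0,0],[0,0,0],[0,0,0],[0,0,0],[0,0,0],[0,0,0],[0,0,0],[0,0,0],[0,0,0],[0,0,0]]' --slide '[[0,-0.0055,0],[0,0,0.016],[0,0,0.016],[0,0,0.016],[0,0,0.016],[0,0,0],[0,0,0],[0,0,0],[0,0,0],[0,0,0]]' --gripper '[0.2,0.2,0.2,0.2,0.2,0.2,0.2,0.2,0.2,0.2]'

```text
time_s: 4.4
position: [0.4843, 0.2015, 0.0456]
tool_rot: [[1.0, -0.002, 0.001], [-0.002, -1.0, 0.0], [0.001, -0.0, -1.0]]
ft_force: [-0.7, -0.5, -0.7]
grip_width: 0.0513
```

Run:
```python
from rig import observe, viewer, env
from h import *
s=observe();print(s["position"],s["tool_rot"][:,2] if hasattr(s["tool_rot"],'shape') else s["tool_rot"])
S=viewer.get_image("side");T=viewer.get_image("top")
cv2.imwrite("pics/g1.png",np.hstack([crop(T,(167,213),48,4,[]),crop(S,(197,262),48,4,[])]))
```

```text
[0.48428335 0.20149488 0.04556698] [ 1.13719434e-03  1.93779830e-04 -9.99999335e-01]
```

View pics/g1.png

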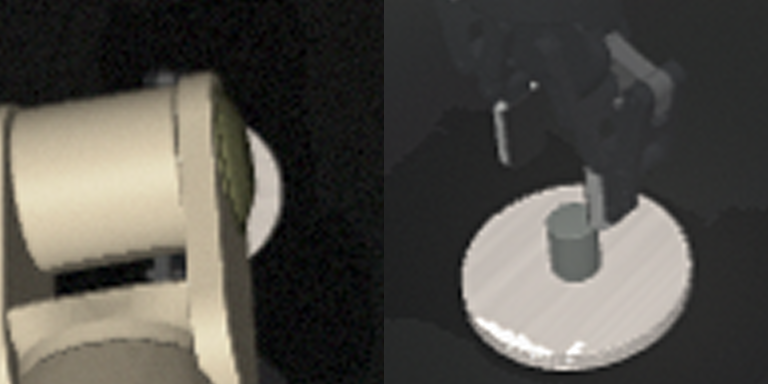

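The side view shows the fingers straddling the knob but high on it (tips near the knob top). I go 5 mm lower and close.

jog_arm --dr '[[0,0,0],[0,0,0],[0,0,0],[0,0,0],[0,0,0],[0,0,0],[0,0,0],[0,0,0],[0,0,0],[0,0,0]]' --slide '[[-0.0025,0,0.006],[0,0,0],[0,0,0],[0,0,0],[0,0,0],[0,0,0],[0,0,0],[0,0,0],[0,0,0],[0,0,0]]' --gripper '[0.2,0.2,-0.2,-0.4,-1,-1,-1,-1,-1,-1]' --force 40

```text
time_s: 5.5
position: [0.4815, 0.2014, 0.0389]
tool_rot: [[1.0, -0.002, 0.0], [-0.002, -1.0, 0.0], [0.0, -0.0, -1.0]]
ft_force: [0.5, 0.0, 0.6]
grip_width: -0.0002
```

jog_arm --dr '[[0,0,0],[0,0,0],[0,0,0],[0,0,0],[0,0,0],[0,0,0],[0,0,0],[0,0,0],[0,0,0],[0,0,0]]' --slide '[[0,0,-0.004],[0,0,-0.006],[0,0,-0.01],[0,0,-0.01],[0,0,-0.015],[0,0,-0.015],[0,0,-0.01],[0,0,-0.01],[0,0,0],[0,0,0]]' --gripper '[-1,-1,-1,-1,-1,-1,-1,-1,-1,-1]'

```text
time_s: 6.5
position: [0.4813, 0.2014, 0.1188]
tool_rot: [[1.0, -0.002, -0.0], [-0.002, -1.0, -0.0], [-0.0, 0.0, -1.0]]
ft_force: [-0.4, 0.2, -0.4]
grip_width: -0.0002
```

Run:
```python
from rig import observe, viewer, env
from h import *
s=observe();print(s["position"])
S=viewer.get_image("side");T=viewer.get_image("top")
cv2.imwrite("pics/g2.png",np.hstack([crop(T,(167,213),48,4,[]),crop(S,(197,262),48,4,[])]))
```

```text
[0.48133196 0.20140392 0.1187614 ]
```

View pics/g2.png

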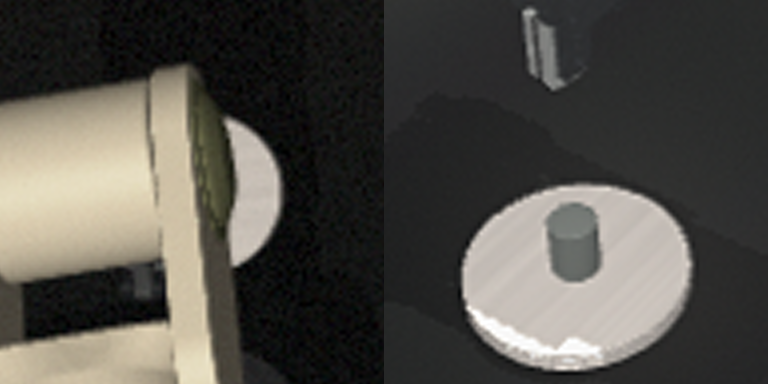

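The gripper closed on nothing (the width is 0) and the lid stayed where it was. I check where the tips really are against the pose.

Run:
```python
from rig import observe, viewer, env
from h import *
s=observe();p=np.array(s["position"]);R=np.array(s["tool_rot"])
S=viewer.get_image("side");print(p,s["grip_width"])
for z in (-.008,0,.011): print(z,proj(S,p+R[:,2]*z))
print("knob",proj(S,(.4815,.2015,.053)), "lidctr",proj(S,(.4815,.2015,.023)))
a=crop(S,(192,235),48,6,[((.4815,.2015,.053),.012,(0,255,0)),((*p[:2],p[2]-.011),.011,(0,0,255)),((*p[:2],p[2]+.008),.011,(255,0,0))])
cv2.imwrite("pics/g3.png",a)
```

```text
[0.48112166 0.20136819 0.11834116] -9.171659247578957e-05
-0.008 [192.70706165 238.72190255]
0 [193.04985855 242.13694651]
0.011 [193.51462395 246.76707653]
knob [195.47266884 268.50477218] lidctr [196.59931729 279.83772006]
```

View pics/g3.png

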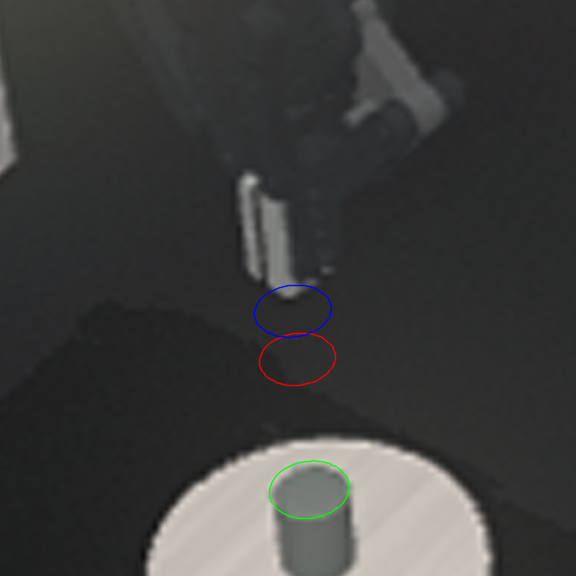

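Run:
```python
from rig import observe, viewer, env
from h import *
s=observe();p=np.array(s["position"])
S=viewer.get_image("side");T=viewer.get_image("top")
f=lambda a:np.clip(((a/255.)**.45)*330-40,0,255).astype(np.uint8)
c=lambda im,px:f(crop(im,px,48,8,[]))
a=crop(S,(192,232),48,8,[]);a=f(a)
for z,r in((p[2]-.011,.011),(p[2]+.008,.011)): draw(a,S,(*p[:2],z),r,(0,0,255),8,np.array([144,184]))
b=f(T["pixels"][150:300,100:250]);b=cv2.resize(b,(600,600))
cv2.imwrite("pics/g4.png",cv2.resize(a,(600,600)));cv2.imwrite("pics/g4t.png",b)
```

```text
(no output)
```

View pics/g4.png

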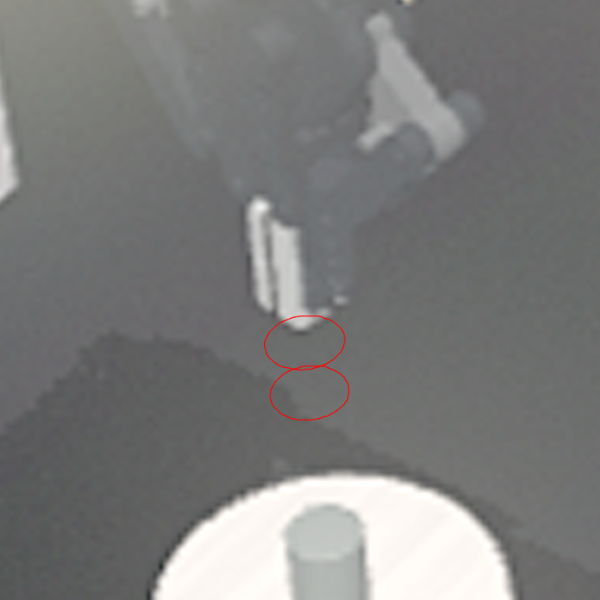

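View pics/g4t.png

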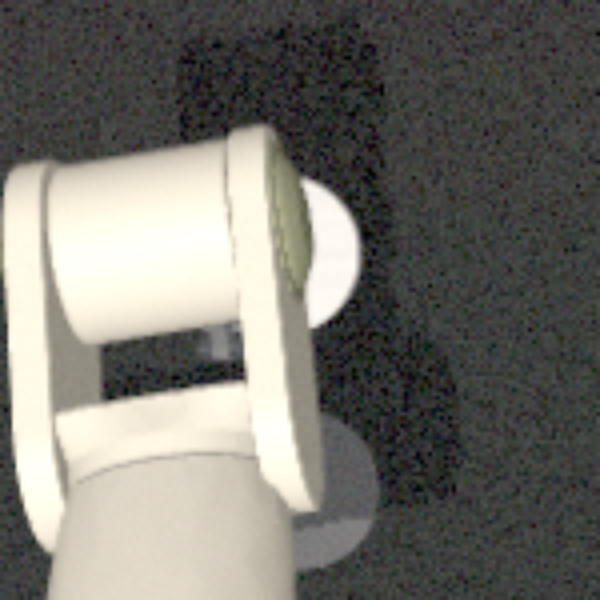

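Run:
```python
from rig import observe, viewer, env
from h import *
s=observe();p=np.array(s["position"]);print(p,np.round(s["q"],2))
T=viewer.get_image("top");S=viewer.get_image("side")
for z in(.118,.25,.3,.35,.4):
    q=proj(T,(p[0],p[1],z));print(z,q,"crop",(q-[100,150])*4, proj(S,(p[0],p[1],z)))
cv2.imwrite("pics/g5.png",S["pixels"])
```

```text
[0.48128474 0.20140411 0.11845292] [ 9.69 24.   87.11  0.   68.95  9.8 ]
0.118 [163.1957024  213.16841411] crop [252.78280959 252.67365645] [192.98495957 242.24939546]
0.25 [153.30613334 212.05826351] crop [213.22453337 248.23305404] [186.83302214 180.23354755]
0.3 [148.89247816 211.56280997] crop [195.56991264 246.2512399 ] [184.13937409 153.0796842 ]
0.35 [144.02438415 211.01634354] crop [176.0975366  244.06537418] [181.20461117 123.49521376]
0.4 [138.62785711 210.41055802] crop [154.51142845 241.6422321 ] [177.99484241  91.13849134]
```

View pics/g5.png

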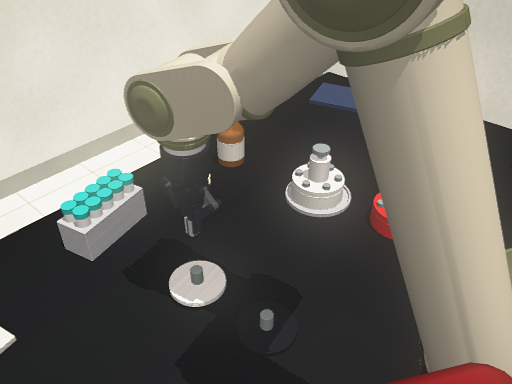

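The wrist lines up horizontally (top view), but the tips appear about 28 mm higher than the reported pose implies (side tip at (192.8,235.5) against 247 predicted). Closing without contact at z=0.039 fits that. I open, descend to TCP 0.025 in two looks, and compare.

jog_arm --dr '[[0,0,0],[0,0,0],[0,0,0],[0,0,0],[0,0,0],[0,0,0],[0,0,0],[0,0,0],[0,0,0],[0,0,0]]' --slide '[[0,0,0],[0,0,0],[0,0,0],[0,0,0.02],[0,0,0.02],[0,0,0.02],[0,0,0.02],[0,0,0.01],[0,0,0],[0,0,0]]' --gripper '[0.2,0.2,0.2,0.2,0.2,0.2,0.2,0.2,0.2,0.2]'

```text
time_s: 7.85
position: [0.4819, 0.2015, 0.0295]
tool_rot: [[1.0, -0.002, 0.001], [-0.002, -1.0, 0.0], [0.001, -0.0, -1.0]]
ft_force: [0.1, 0.7, -0.1]
grip_width: 0.0512
```

```bash
cat > look.py <<'E'
import sys
from rig import observe, viewer, env
from h import *
n,x,y,h=sys.argv[1],int(sys.argv[2]),int(sys.argv[3]),int(sys.argv[4])
s=observe();p=np.array(s["position"]);print(np.round(p,4),np.round(s["ft_force"],2),s["grip_width"])
S=viewer.get_image("side")
f=lambda a:np.clip(((a/255.)**.5)*300-20,0,255).astype(np.uint8)
a=f(crop(S,(x,y),h,8,[]))
cv2.imwrite(f"pics/{n}.png",cv2.resize(a,(600,600)))
E
python3 look.py g6 195 265 36
```

```text
[0.4819 0.2015 0.0295] [ 0.15  0.66 -0.06] 0.0511885583342438
```

View pics/g6.png

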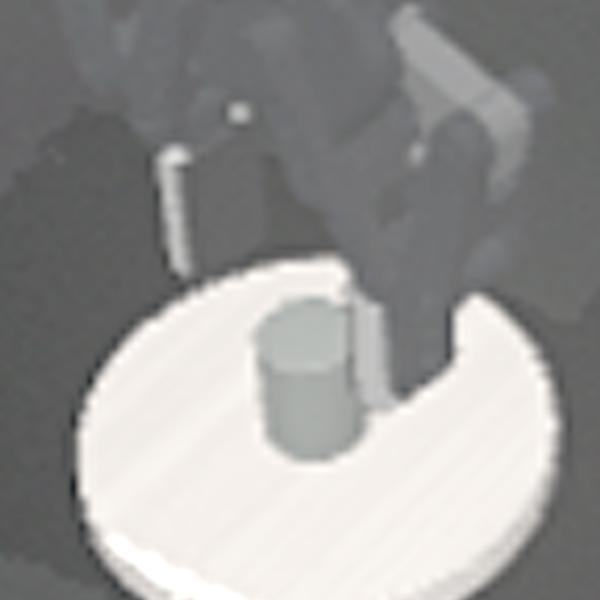

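jog_arm --dr '[[0,0,0],[0,0,0],[0,0,0],[0,0,0],[0,0,0],[0,0,0],[0,0,0],[0,0,0],[0,0,0],[0,0,0]]' --slide '[[0,0,0.002],[0,0,0.002],[0,0,0.002],[0,0,0],[0,0,0],[0,0,0],[0,0,0],[0,0,0],[0,0,0],[0,0,0]]' --gripper '[0.2,0.2,0.2,0.2,0.2,0.2,0.2,0.2,0.2,0.2]'

```text
time_s: 8.9
position: [0.4815, 0.2014, 0.0229]
tool_rot: [[1.0, -0.002, -0.0], [-0.002, -1.0, -0.0], [-0.0, 0.0, -1.0]]
ft_force: [-0.3, -0.1, -0.1]
grip_width: 0.0512
```

```bash
python3 look.py g7 195 265 36
```

```text
[0.4815 0.2014 0.0229] [-0.35 -0.07 -0.05] 0.051184230212717084
```

View pics/g7.png

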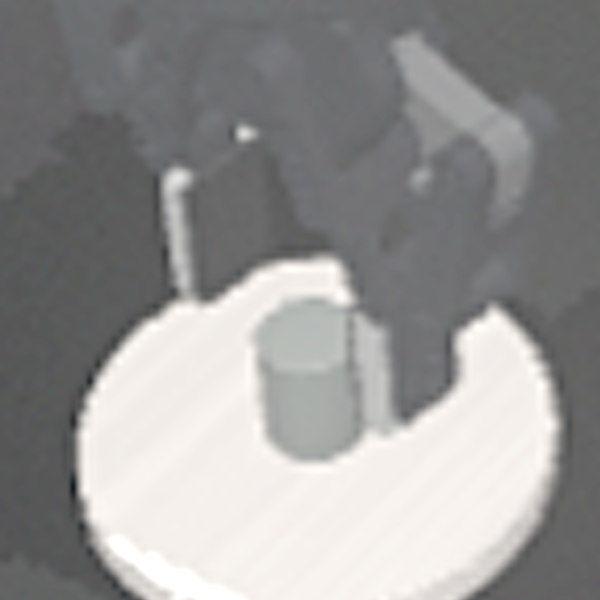

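No contact yet, and the tips appear about 8 mm below the knob top. The tips therefore sit about 28 mm above the reported figure. I descend 10 mm more and close.

jog_arm --dr '[[0,0,0],[0,0,0],[0,0,0],[0,0,0],[0,0,0],[0,0,0],[0,0,0],[0,0,0],[0,0,0],[0,0,0]]' --slide '[[0,0,0.004],[0,0,0.004],[0,0,0.002],[0,0,0],[0,0,0],[0,0,0],[0,0,0],[0,0,0],[0,0,0],[0,0,0]]' --gripper '[0.2,0.2,0.2,0.2,0,-0.4,-1,-1,-1,-1]'

```text
time_s: 9.95
position: [0.4816, 0.2015, 0.0132]
tool_rot: [[1.0, -0.002, 0.001], [-0.002, -1.0, 0.0], [0.001, -0.0, -1.0]]
ft_force: [-1.0, -0.0, 5.7]
grip_width: 0.0224
```

```bash
python3 look.py g8 195 265 36
```

```text
[0.4816 0.2015 0.0132] [-1.03 -0.04  5.72] 0.022353333854729734
```

View pics/g8.png

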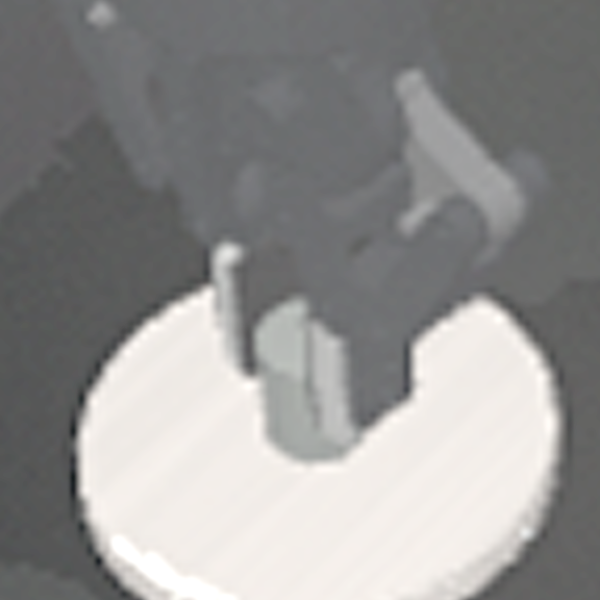

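Run:
```python
from rig import viewer
from h import *
S=viewer.get_image("side");o=np.array([159,229])
for y in (.2125,.205,.1975):
  for z in(.03,.034):
    print(y,z,[np.round((proj(S,(.4815+d,y,z))-o)*8.33) for d in(.012,-.012)])
print((proj(S,(.4815,.2015,.053))-o)*8.33)
```

```text
0.2125 0.03 [array([238., 403.]), array([312., 457.])]
0.2125 0.034 [array([236., 390.]), array([310., 444.])]
0.205 0.03 [array([263., 384.]), array([337., 438.])]
0.205 0.034 [array([261., 371.]), array([335., 425.])]
0.1975 0.03 [array([288., 365.]), array([362., 419.])]
0.1975 0.034 [array([286., 353.]), array([360., 406.])]
[303.81733141 329.07475226]
```

Gripped (width 22 mm, pads around the knob, about 4 mm towards -y). Lift.

jog_arm --dr '[[0,0,0],[0,0,0],[0,0,0],[0,0,0],[0,0,0],[0,0,0],[0,0,0],[0,0,0],[0,0,0],[0,0,0]]' --slide '[[0,0,-0.004],[0,0,-0.006],[0,0,-0.01],[0,0,-0.015],[0,0,-0.015],[0,0,-0.015],[0,0,-0.015],[0,0,0],[0,0,0],[0,0,0]]' --gripper '[-1,-1,-1,-1,-1,-1,-1,-1,-1,-1]'

```text
time_s: 11.05
position: [0.481, 0.2013, 0.0923]
tool_rot: [[1.0, -0.002, -0.001], [-0.002, -1.0, -0.0], [-0.001, 0.0, -1.0]]
ft_force: [-0.5, -0.3, -1.5]
grip_width: 0.0223
```

```bash
python3 look.py g9 195 260 48
```

```text
[0.481  0.2013 0.0923] [-0.46 -0.3  -1.48] 0.02225841567020854
```

View pics/g9.png

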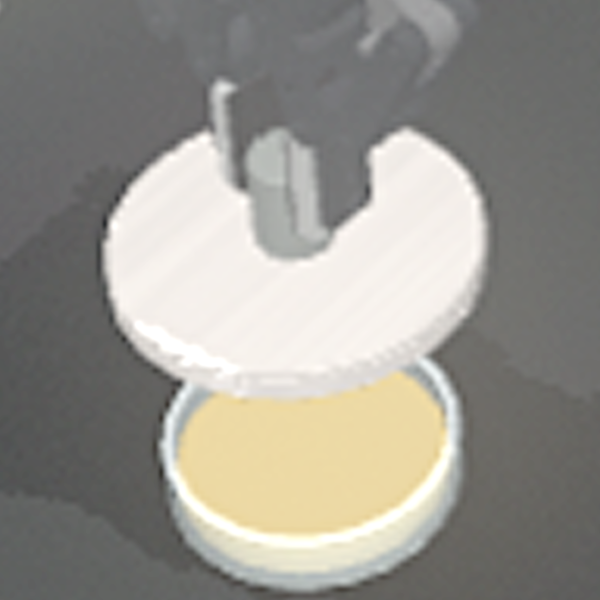

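The lid hangs level and the open dish below is clear at about side (198,278). Move to y≈0 and lower.

jog_arm --dr '[[0,0,0],[0,0,0],[0,0,0],[0,0,0],[0,0,0],[0,0,0],[0,0,0],[0,0,0],[0,0,0],[0,0,0]]' --slide '[[0,0.015,0],[0,0.025,0],[0,0.03,0],[0,0.03,0],[0,0.03,0],[0,0.03,0],[0,0.025,0],[0,0.015,0],[0,0,0],[0,0,0]]' --gripper '[-1,-1,-1,-1,-1,-1,-1,-1,-1,-1]'

```text
time_s: 12.1
position: [0.4807, 0.0012, 0.0927]
tool_rot: [[1.0, -0.003, -0.001], [-0.003, -1.0, 0.0], [-0.001, -0.0, -1.0]]
ft_force: [0.3, 0.8, -0.5]
grip_width: 0.0225
```

jog_arm --dr '[[0,0,0],[0,0,0],[0,0,0],[0,0,0],[0,0,0],[0,0,0],[0,0,0],[0,0,0],[0,0,0],[0,0,0]]' --slide '[[0,0,0.01],[0,0,0.015],[0,0,0.015],[0,0,0.015],[0,0,0.012],[0,0,0.01],[0,0,0.005],[0,0,0.003],[0,0,0],[0,0,0]]' --gripper '[-1,-1,-1,-1,-1,-1,-1,-1,-1,-1]'

```text
time_s: 13.1
position: [0.4813, 0.0014, 0.0083]
tool_rot: [[1.0, -0.002, 0.001], [-0.002, -1.0, -0.0], [0.001, 0.0, -1.0]]
ft_force: [0.3, -0.1, -1.4]
grip_width: 0.0224
```

jog_arm --dr '[[0,0,0],[0,0,0],[0,0,0],[0,0,0],[0,0,0],[0,0,0],[0,0,0],[0,0,0],[0,0,0],[0,0,0]]' --slide '[[0,0,0.0015],[0,0,0.0015],[0,0,0.001],[0,0,0.001],[0,0,0.001],[0,0,0.0005],[0,0,0.0005],[0,0,0],[0,0,0],[0,0,0]]' --gripper '[-1,-1,-1,-1,-1,-1,-1,-1,-1,-1]'

```text
time_s: 14.1
position: [0.481, 0.0015, 0.0012]
tool_rot: [[1.0, -0.002, 0.0], [-0.002, -1.0, -0.0], [0.0, 0.0, -1.0]]
ft_force: [-1.5, -0.5, 6.1]
grip_width: 0.0226
```

```bash
python3 look.py p1 265 230 40
```

```text
[0.481  0.0015 0.0012] [-1.52 -0.53  6.06] 0.022603030156761197
```

View pics/p1.png

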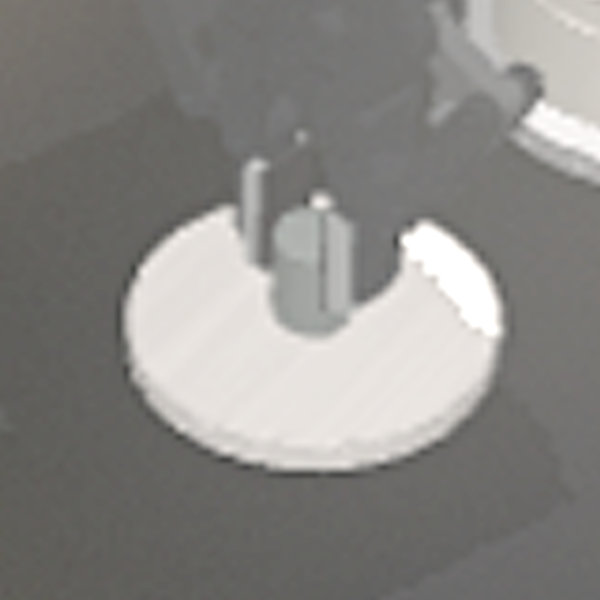

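The lid is on the bench (6 N contact, level). Release and rise.

jog_arm --dr '[[0,0,0],[0,0,0],[0,0,0],[0,0,0],[0,0,0],[0,0,0],[0,0,0],[0,0,0],[0,0,0],[0,0,0]]' --slide '[[0,0,0],[0,0,0],[0,0,0],[0,0,0],[0,0,-0.01],[0,0,-0.02],[0,0,-0.03],[0,0,-0.04],[0,0,-0.04],[0,0,0]]' --gripper '[0.1,0.1,0.1,0.1,0.2,0.5,1,1,1,1]'

```text
time_s: 15.15
position: [0.4833, 0.001, 0.1463]
tool_rot: [[1.0, -0.002, 0.01], [-0.002, -1.0, -0.002], [0.01, 0.002, -1.0]]
ft_force: [0.9, 0.9, -0.5]
grip_width: 0.0852
```

jog_arm --dr '[[0,0,0],[0,0,0],[0,0,0],[0,0,0],[0,0,0],[0,0,0],[0,0,0],[0,0,0],[0,0,0],[0,0,0]]' --slide '[[0,0.015,0],[0,0.025,0],[0,0.03,0],[0,0.03,0],[0,0.03,0],[0.003,0.029,0],[0,0.02,0],[0,0.01,0],[0,0,0],[0,0,0]]' --gripper '[1,1,1,1,1,1,1,1,1,1]'

```text
time_s: 16.15
position: [0.4835, -0.1867, 0.1408]
tool_rot: [[1.0, -0.002, -0.0], [-0.002, -1.0, 0.001], [-0.0, -0.001, -1.0]]
ft_force: [0.4, -0.3, 0.0]
grip_width: 0.0855
```

Run:
```python
from rig import observe, viewer, env
from h import *
s=observe();print(s["position"])
S=viewer.get_image("side");T=viewer.get_image("top")
cv2.imwrite("pics/q1.png",S["pixels"]);cv2.imwrite("pics/q1t.png",T["pixels"])
```

```text
[ 0.48347863 -0.18674572  0.14079484]
```

View pics/q1.png

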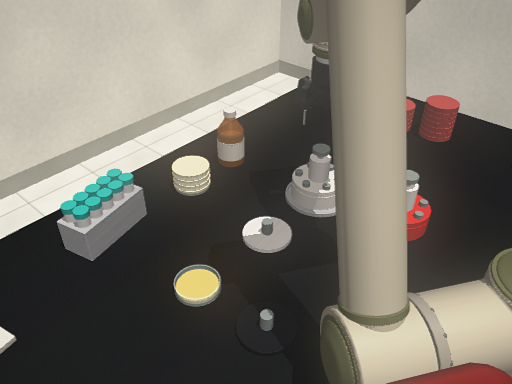

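View pics/q1t.png

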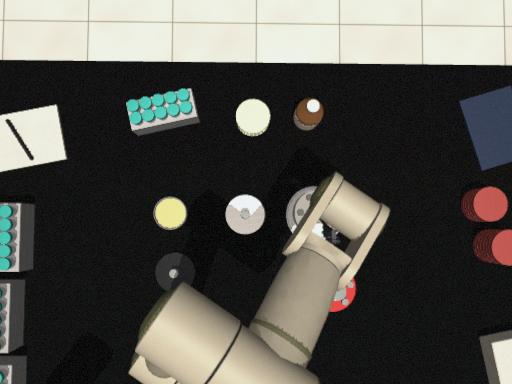

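Run:
```python
from rig import observe, viewer, env
from h import *
s=observe();p=np.array(s["position"])
T=viewer.get_image("top");S=viewer.get_image("side")
for z in(.13,.15,.17,.18):print(z,proj(S,(p[0]+.043,p[1],z)))
print("ring .33",proj(S,(p[0],p[1],.33)))
hsv=cv2.cvtColor(T["pixels"],cv2.COLOR_BGR2HSV)
def fit(im,c,lo,xhi=None):
    m=(im["pixels"].max(axis=2)>lo).astype(np.uint8)
    n,l,st,ce=cv2.connectedComponentsWithStats(m);k=l[c[1],c[0]]
    pts=np.argwhere(l==k)[:,::-1].astype(np.int32);return cv2.fitEllipse(cv2.convexHull(pts)),st[k]
for im,c,z in((T,(165,213),.018),(T,(235,210),.011),(S,(197,290),.018),(S,(255,240),.009)):
    e,st=fit(im,c,100);print(e,st,ray(im,e[0],z))
f=lambda a:np.clip(((a/255.)**.5)*300-20,0,255).astype(np.uint8)
cv2.imwrite("pics/q2.png",cv2.resize(f(S["pixels"][20:220,240:440]),(800,800))[:600])
```

```text
0.13 [305.10443099 142.39533175]
0.15 [305.73685016 134.7265618 ]
0.17 [306.38387675 126.8806611 ]
0.18 [306.7130269  122.88935778]
ring .33 [329.90008971  62.28407192]
((169.63845825195312, 212.92893981933594), (32.271419525146484, 33.03655242919922), 76.15205383300781) [153 197  34  33 849] [0.48375944 0.20068314 0.018     ]
((244.63462829589844, 213.94912719726562), (39.2288932800293, 39.922420501708984), 3.624563694000244) [ 225  194   40   40 1244] [0.48204434 0.00144405 0.011     ]
((197.07858276367188, 284.71038818359375), (41.93963623046875, 47.818138122558594), 77.54256439208984) [ 173  264   48   42 1535] [0.47560637 0.20623814 0.018     ]
((266.40509033203125, 234.09645080566406), (36.73987579345703, 49.964473724365234), 92.00602722167969) [ 242  216   50   37 1358] [0.47623749 0.0059769  0.009     ]
```

View pics/q2.png

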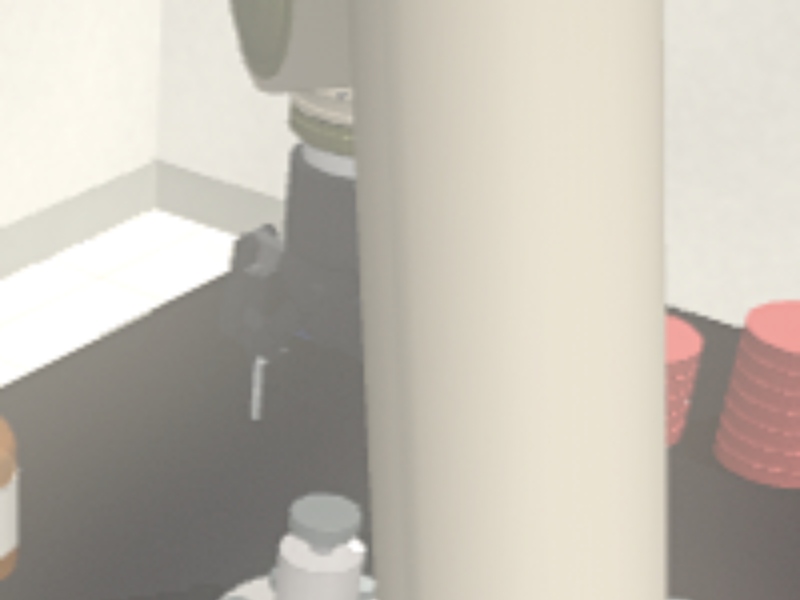

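The tip at side (304,124) agrees with the 28 mm z offset, and the body edge agrees too. The lid lies at about (0.481,0.001) and the dish at about (0.4825,0.201). I descend over the neck.

jog_arm --dr '[[0,0,0],[0,0,0],[0,0,0],[0,0,0],[0,0,0],[0,0,0],[0,0,0],[0,0,0],[0,0,0],[0,0,0]]' --slide '[[0.001,0.001,0.005],[0,0,0.01],[0,0,0.015],[0,0,0.015],[0,0,0.01],[0,0,0.005],[0,0,0],[0,0,0],[0,0,0],[0,0,0]]' --gripper '[1,1,1,1,1,1,1,1,1,1]'

```text
time_s: 17.35
position: [0.4849, -0.1887, 0.0814]
tool_rot: [[1.0, -0.002, 0.001], [-0.002, -1.0, -0.001], [0.001, 0.001, -1.0]]
ft_force: [-0.3, 0.1, 0.5]
grip_width: 0.0858
```

```bash
python3 look.py d1 310 150 50
```

```text
[ 0.4849 -0.1887  0.0814] [-0.28  0.1   0.52] 0.08577439206943357
```

View pics/d1.png

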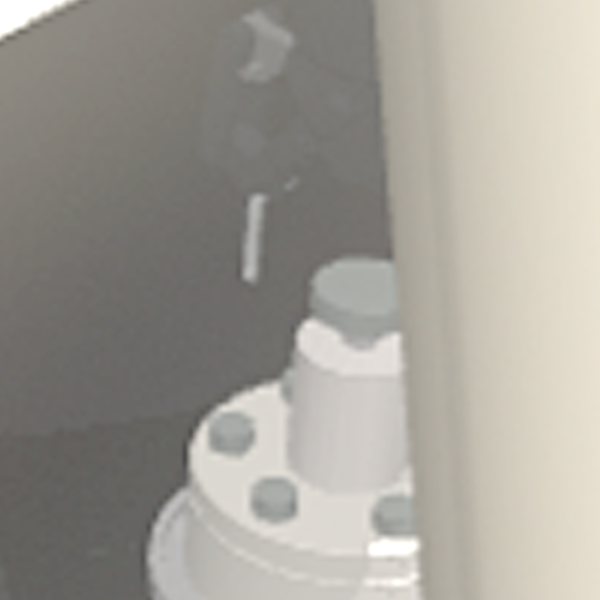

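jog_arm --dr '[[0,0,0],[0,0,0],[0,0,0],[0,0,0],[0,0,0],[0,0,0],[0,0,0],[0,0,0],[0,0,0],[0,0,0]]' --slide '[[0,-0.001,0.006],[0,0,0.006],[0,0,0.005],[0,0,0.004],[0,0,0.003],[0,0,0],[0,0,0],[0,0,0],[0,0,0],[0,0,0]]' --gripper '[1,1,1,1,1,1,1,1,1,1]'

```text
time_s: 18.4
position: [0.4848, -0.1876, 0.0571]
tool_rot: [[1.0, -0.002, 0.0], [-0.002, -1.0, -0.0], [0.0, 0.0, -1.0]]
ft_force: [0.3, -0.7, -0.0]
grip_width: 0.0855
```

```bash
python3 look.py d2 310 150 50
```

```text
[ 0.4848 -0.1876  0.0571] [ 0.34 -0.65 -0.04] 0.08548863369562015
```

View pics/d2.png

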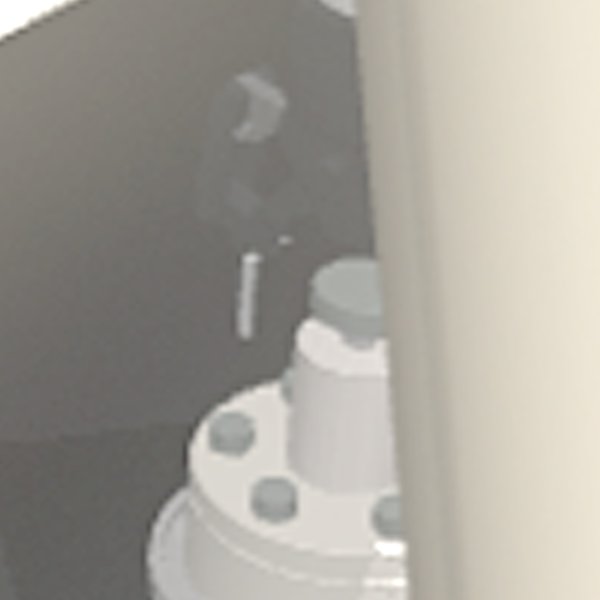

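The plunger is clear of the body. Tips are about 22 mm below the neck top, and closing brings them lower. I close here.

jog_arm --dr '[[0,0,0],[0,0,0],[0,0,0],[0,0,0],[0,0,0],[0,0,0],[0,0,0],[0,0,0],[0,0,0],[0,0,0]]' --slide '[[0,0,0.001],[0,0,0],[0,0,0],[0,0,0],[0,0,0],[0,0,0],[0,0,0],[0,0,0],[0,0,0],[0,0,0]]' --gripper '[0.6,0.4,0.2,0.1,0,-0.2,-0.5,-1,-1,-1]' --force 70

```text
time_s: 19.45
position: [0.4849, -0.1876, 0.0563]
tool_rot: [[1.0, -0.002, 0.001], [-0.002, -1.0, -0.0], [0.001, 0.0, -1.0]]
ft_force: [-0.1, 0.5, 5.6]
grip_width: 0.0462
```

```bash
python3 look.py d3 310 150 50
```

```text
[ 0.4849 -0.1876  0.0563] [-0.07  0.46  5.59] 0.04617711503707652
```

View pics/d3.png

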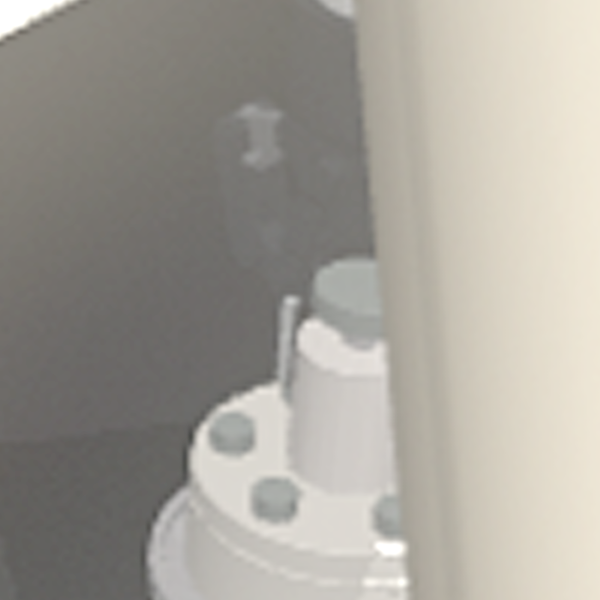

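The neck is gripped (46.2 mm, the same -1.7 mm bias as the knob). Lift.

jog_arm --dr '[[0,0,0],[0,0,0],[0,0,0],[0,0,0],[0,0,0],[0,0,0],[0,0,0],[0,0,0],[0,0,0],[0,0,0]]' --slide '[[0,0,-0.003],[0,0,-0.006],[0,0,-0.01],[0,0,-0.015],[0,0,-0.015],[0,0,-0.015],[0,0,-0.015],[0,0,-0.015],[0,0,-0.006],[0,0,0]]' --gripper '[-1,-1,-1,-1,-1,-1,-1,-1,-1,-1]'

```text
time_s: 20.5
position: [0.4849, -0.1877, 0.1567]
tool_rot: [[1.0, -0.002, 0.001], [-0.002, -1.0, -0.001], [0.001, 0.001, -1.0]]
ft_force: [-0.5, -0.6, -6.1]
grip_width: 0.0467
```

```bash
python3 look.py d4 310 130 60
```

```text
[ 0.4849 -0.1877  0.1567] [-0.52 -0.58 -6.14] 0.04665290375933093
```

View pics/d4.png

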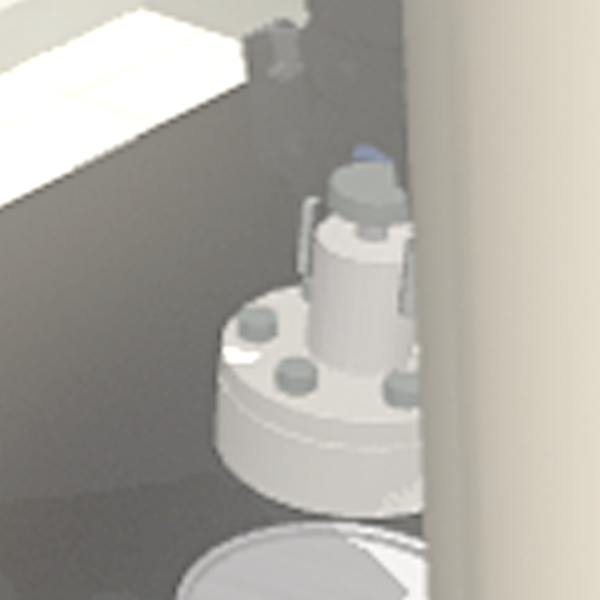

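Lifted level, about 6 N (0.62 kg). Carry it over the lid to the dish.

jog_arm --dr '[[0,0,0],[0,0,0],[0,0,0],[0,0,0],[0,0,0],[0,0,0],[0,0,0],[0,0,0],[0,0,0],[0,0,0]]' --slide '[[0,-0.01,0],[0,-0.02,0],[0,-0.03,0],[0,-0.03,0],[0,-0.03,0],[0,-0.03,0],[0,-0.03,0],[0,-0.03,0],[0,-0.03,0],[0,-0.03,0]]' --gripper '[-1,-1,-1,-1,-1,-1,-1,-1,-1,-1]'

```text
time_s: 21.55
position: [0.4843, 0.0843, 0.1553]
tool_rot: [[1.0, -0.002, -0.002], [-0.002, -1.0, 0.0], [-0.002, -0.0, -1.0]]
ft_force: [0.3, -0.6, -5.0]
grip_width: 0.0464
```

jog_arm --dr '[[0,0,0],[0,0,0],[0,0,0],[0,0,0],[0,0,0],[0,0,0],[0,0,0],[0,0,0],[0,0,0],[0,0,0]]' --slide '[[-0.001,-0.03,0],[-0.001,-0.03,0],[0,-0.025,0],[0,-0.02,0],[0,-0.0135,0],[0,0,0],[0,0,0],[0,0,0],[0,0,0],[0,0,0]]' --gripper '[-1,-1,-1,-1,-1,-1,-1,-1,-1,-1]'

```text
time_s: 22.55
position: [0.4836, 0.2004, 0.1559]
tool_rot: [[1.0, -0.003, -0.0], [-0.003, -1.0, -0.0], [-0.0, 0.0, -1.0]]
ft_force: [1.0, -0.3, -4.9]
grip_width: 0.0467
```

```bash
python3 look.py d5 200 250 60
python3 - <<'E'
from rig import viewer
import cv2
T=viewer.get_image("top");cv2.imwrite("pics/d5t.png",T["pixels"])
E
```

```text
[0.4836 0.2004 0.1559] [ 1.03 -0.31 -4.89] 0.046693506858493355
```

View pics/d5.png

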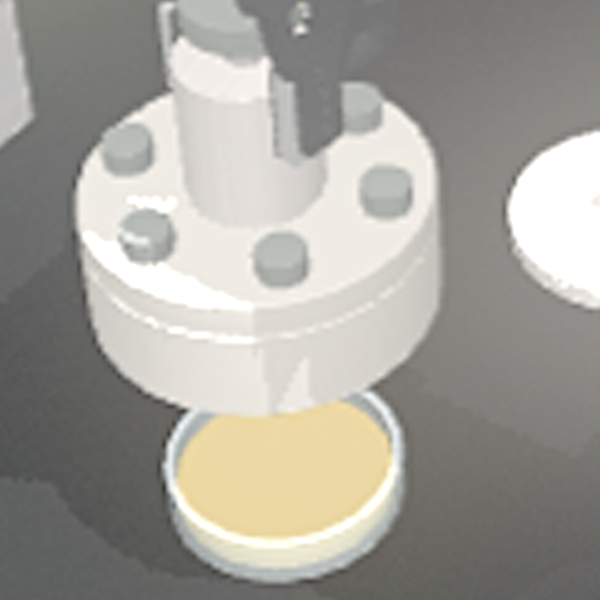

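View pics/d5t.png

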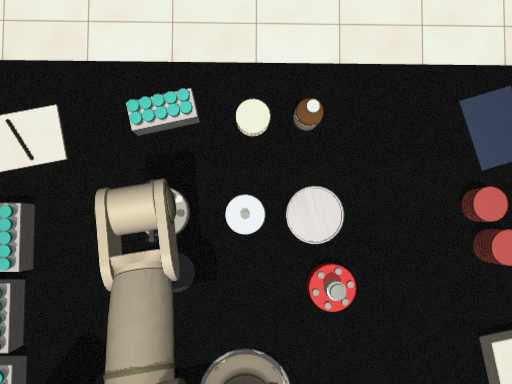

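Run:
```python
from rig import observe, viewer, env
from h import *
s=observe();p=np.array(s["position"]);z=p[2]-.0523
T=viewer.get_image("top");S=viewer.get_image("side")
m=(T["pixels"].max(axis=2)>80).astype(np.uint8);n,l,st,ce=cv2.connectedComponentsWithStats(m);k=l[214,315]
e=cv2.fitEllipse(cv2.convexHull(np.argwhere(l==k)[:,::-1].astype(np.int32)));print(e,ray(T,e[0],.010))
a=crop(S,(200,258),50,6,[((p[0],p[1],z),.061,(0,0,255)),((p[0],p[1],z+.05),.061,(0,0,255)),((.4825,.2008,.02),.044,(255,0,0)),((.4825,.2008,.0),.044,(255,0,0))])
cv2.imwrite("pics/d6.png",a)
```

```text
((314.5439453125, 214.57752990722656), (58.03445816040039, 58.46978759765625), 151.1073760986328) [ 0.48119961 -0.18640896  0.01      ]
```

View pics/d6.png

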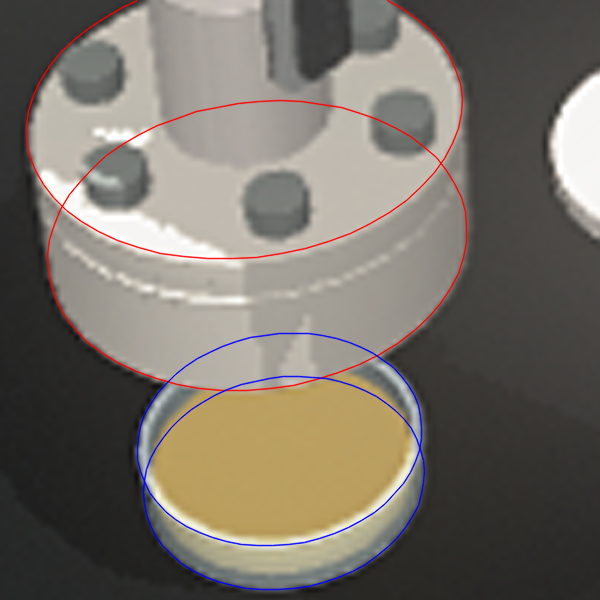

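Both overlays fit: the dispenser is within about 1 mm of the dish axis. Lower it.

jog_arm --dr '[[0,0,0],[0,0,0],[0,0,0],[0,0,0],[0,0,0],[0,0,0],[0,0,0],[0,0,0],[0,0,0],[0,0,0]]' --slide '[[-0.001,0,0.006],[0,0,0.012],[0,0,0.015],[0,0,0.015],[0,0,0.015],[0,0,0.015],[0,0,0.012],[0,0,0.008],[0,0,0],[0,0,0]]' --gripper '[-1,-1,-1,-1,-1,-1,-1,-1,-1,-1]'

```text
time_s: 23.75
position: [0.4827, 0.201, 0.0582]
tool_rot: [[1.0, -0.002, 0.001], [-0.002, -1.0, 0.0], [0.001, -0.0, -1.0]]
ft_force: [0.0, 0.3, -6.1]
grip_width: 0.0465
```

jog_arm --dr '[[0,0,0],[0,0,0],[0,0,0],[0,0,0],[0,0,0],[0,0,0],[0,0,0],[0,0,0],[0,0,0],[0,0,0]]' --slide '[[0,0,0.001],[0,0,0.001],[0,0,0.001],[0,0,0.001],[0,0,0.001],[0,0,0.0005],[0,0,0],[0,0,0],[0,0,0],[0,0,0]]' --gripper '[-1,-1,-1,-1,-1,-1,-1,-1,-1,-1]'

```text
time_s: 24.75
position: [0.4825, 0.2009, 0.0524]
tool_rot: [[1.0, -0.002, 0.0], [-0.002, -1.0, 0.0], [0.0, -0.0, -1.0]]
ft_force: [-1.5, 0.5, -4.3]
grip_width: 0.0462
```

```bash
python3 look.py d7 200 240 60
```

```text
[0.4825 0.2009 0.0524] [-1.53  0.53 -4.31] 0.046215139356950374
```

View pics/d7.png

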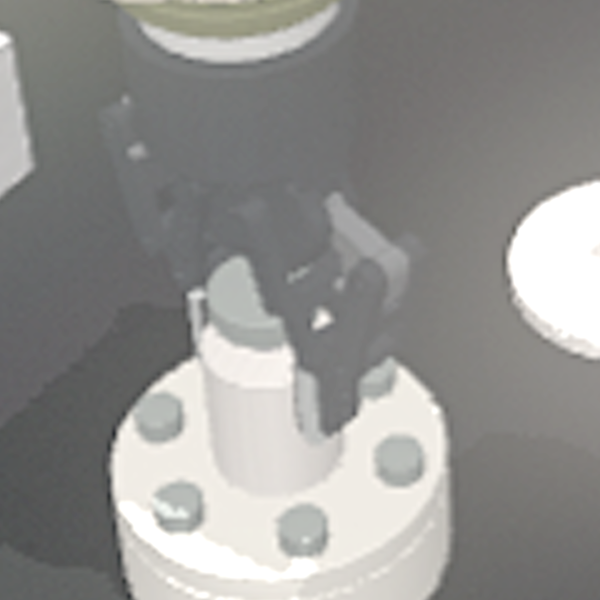

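jog_arm --dr '[[0,0,0],[0,0,0],[0,0,0],[0,0,0],[0,0,0],[0,0,0],[0,0,0],[0,0,0],[0,0,0],[0,0,0]]' --slide '[[0,0,0.0007],[0,0,0],[0,0,0],[0,0,0],[0,0,0],[0,0,0],[0,0,0],[0,0,0],[0,0,0],[0,0,0]]' --gripper '[-1,-1,-1,0.3,0.5,0.8,0.8,0.8,0.8,0.8]'

```text
time_s: 25.8
position: [0.4825, 0.2009, 0.0517]
tool_rot: [[1.0, -0.002, 0.0], [-0.002, -1.0, -0.0], [0.0, 0.0, -1.0]]
ft_force: [-0.9, -0.8, 0.9]
grip_width: 0.077
```

jog_arm --dr '[[0,0,0],[0,0,0],[0,0,0],[0,0,0],[0,0,0],[0,0,0],[0,0,0],[0,0,0],[0,0,0],[0,0,0]]' --slide '[[0,0,-0.006],[0,0,-0.01],[0,0,-0.015],[0,0,-0.02],[0,0,-0.02],[0,0,-0.019],[0,0,0],[0,0,0],[0,0,0],[0,0,0]]' --gripper '[0.8,0.8,0.8,0.8,0.8,0.8,0.8,-1,-1,-1]'

```text
time_s: 26.8
position: [0.4821, 0.2008, 0.1409]
tool_rot: [[1.0, -0.002, -0.002], [-0.002, -1.0, -0.0], [-0.002, 0.0, -1.0]]
ft_force: [0.0, 0.1, -0.3]
grip_width: 0.0338
```

Run:
```python
from rig import observe, viewer, env
from h import *
s=observe();p=np.array(s["position"]);print(p,s["grip_width"],s["ft_force"])
S=viewer.get_image("side")
f=lambda a:np.clip(((a/255.)**.5)*300-20,0,255).astype(np.uint8)
a=f(crop(S,(200,240),60,6,[]));o=np.array([140,180])
D=(.4825,.2008)
for z,r in((0,.061),(.05,.061),(.13,.02)):draw(a,S,(*D,z),r,(0,0,255),6,o)
draw(a,S,(p[0],p[1],p[2]+.017),.011,(0,255,0),6,o)
cv2.imwrite("pics/d8.png",cv2.resize(a,(600,600)))
```

```text
[0.48209656 0.20084854 0.14093258] 0.03378729543720786 [ 0.04123645  0.11796698 -0.29198842]
```

View pics/d8.png

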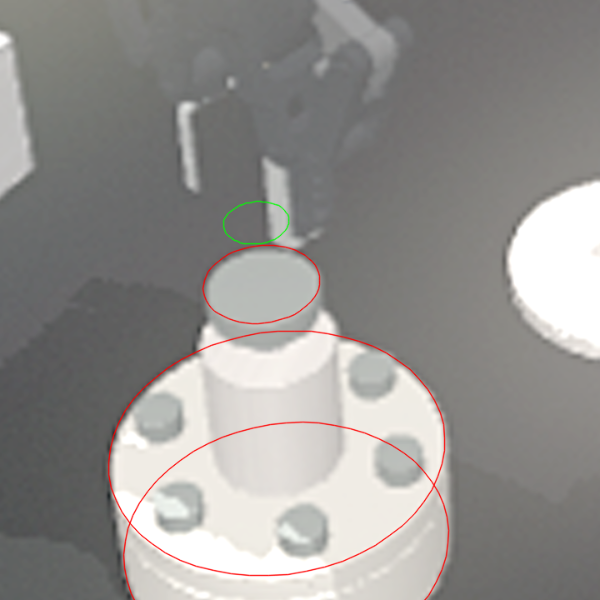

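The dispenser stands where the overlay predicts. Shut, and approach the plunger.

jog_arm --dr '[[0,0,0],[0,0,0],[0,0,0],[0,0,0],[0,0,0],[0,0,0],[0,0,0],[0,0,0],[0,0,0],[0,0,0]]' --slide '[[0,0,0],[0,0,0],[0,0,0],[0,0,0.01],[0,0,0.01],[0,0,0.004],[0,0,0.002],[0,0,0],[0,0,0],[0,0,0]]' --gripper '[-1,-1,-1,-1,-1,-1,-1,-1,-1,-1]'

```text
time_s: 27.85
position: [0.4826, 0.201, 0.116]
tool_rot: [[1.0, -0.002, 0.001], [-0.002, -1.0, 0.0], [0.001, -0.0, -1.0]]
ft_force: [-0.4, 0.7, -0.6]
grip_width: 0.0003
```

```bash
python3 look.py e1 195 225 40
```

```text
[0.4826 0.201  0.116 ] [-0.39  0.71 -0.61] 0.00029646663027406114
```

View pics/e1.png

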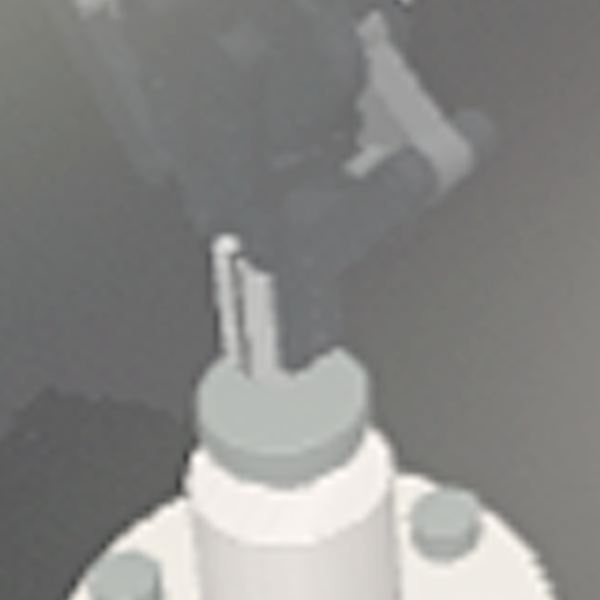

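Tips hover about 3 mm above the plunger head, roughly central. Press down.

jog_arm --dr '[[0,0,0],[0,0,0],[0,0,0],[0,0,0],[0,0,0],[0,0,0],[0,0,0],[0,0,0],[0,0,0],[0,0,0]]' --slide '[[0,-0.002,0.002],[0,0,0.002],[0,0,0.002],[0,0,0.002],[0,0,0.002],[0,0,0.002],[0,0,0.001],[0,0,0],[0,0,0],[0,0,0]]' --gripper '[-1,-1,-1,-1,-1,-1,-1,-1,-1,-1]'

```text
time_s: 28.9
position: [0.4825, 0.2029, 0.1029]
tool_rot: [[1.0, -0.002, 0.0], [-0.002, -1.0, 0.0], [0.0, -0.0, -1.0]]
ft_force: [-2.1, 0.6, 5.7]
grip_width: -0.0001
```

jog_arm --dr '[[0,0,0],[0,0,0],[0,0,0],[0,0,0],[0,0,0],[0,0,0],[0,0,0],[0,0,0],[0,0,0],[0,0,0]]' --slide '[[0,0,0.001],[0,0,0.001],[0,0,0.001],[0,0,0.001],[0,0,0.001],[0,0,0],[0,0,0],[0,0,0],[0,0,0],[0,0,0]]' --gripper '[-1,-1,-1,-1,-1,-1,-1,-1,-1,-1]'

```text
time_s: 29.9
position: [0.4826, 0.2029, 0.0982]
tool_rot: [[1.0, -0.002, 0.0], [-0.002, -1.0, 0.0], [0.0, -0.0, -1.0]]
ft_force: [-1.4, 0.0, 7.6]
grip_width: -0.0001
```

```bash
python3 look.py e2 195 225 40
```

```text
[0.4826 0.2029 0.0982] [-1.37  0.02  7.63] -0.00012561017091550304
```

View pics/e2.png

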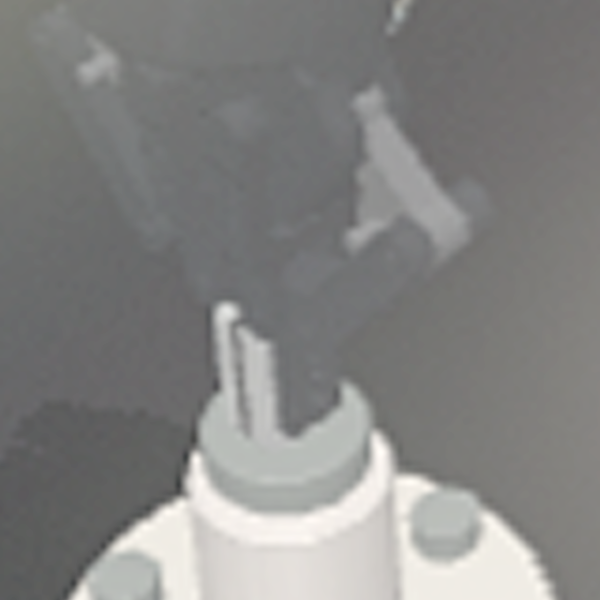

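The head is about two-thirds down (7.6 N). Continue to the stop.

jog_arm --dr '[[0,0,0],[0,0,0],[0,0,0],[0,0,0],[0,0,0],[0,0,0],[0,0,0],[0,0,0],[0,0,0],[0,0,0]]' --slide '[[0,0,0.001],[0,0,0.001],[0,0,0.001],[0,0,0],[0,0,0],[0,0,0],[0,0,0],[0,0,0],[0,0,0],[0,0,0]]' --gripper '[-1,-1,-1,-1,-1,-1,-1,-1,-1,-1]'

```text
time_s: 30.95
position: [0.4826, 0.203, 0.0956]
tool_rot: [[1.0, -0.002, 0.001], [-0.002, -1.0, 0.0], [0.001, -0.0, -1.0]]
ft_force: [-2.9, -0.2, 11.5]
grip_width: 0.0001
```

```bash
python3 look.py e3 195 225 40
```

```text
[0.4826 0.203  0.0956] [-2.92 -0.24 11.45] 0.00011812195511589889
```

View pics/e3.png

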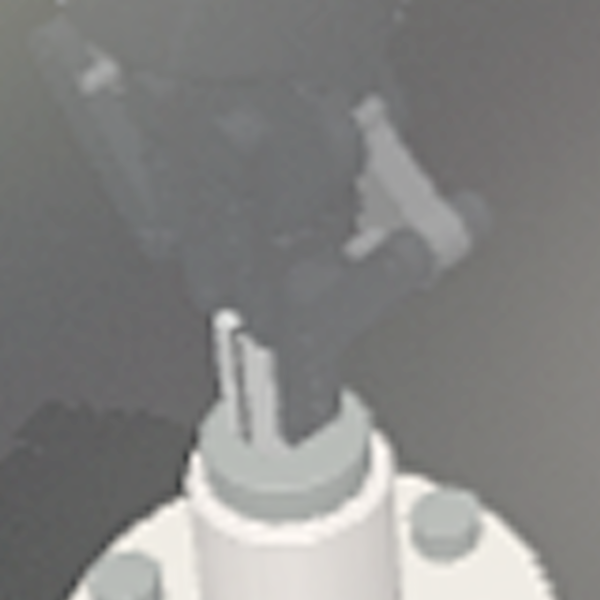

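The force is past 9 N, and the TCP moved less than commanded. I press 1.5 mm more to confirm the stop.

jog_arm --dr '[[0,0,0],[0,0,0],[0,0,0],[0,0,0],[0,0,0],[0,0,0],[0,0,0],[0,0,0],[0,0,0],[0,0,0]]' --slide '[[0,0,0.001],[0,0,0.0005],[0,0,0],[0,0,0],[0,0,0],[0,0,0],[0,0,0],[0,0,0],[0,0,0],[0,0,0]]' --gripper '[-1,-1,-1,-1,-1,-1,-1,-1,-1,-1]'

```text
time_s: 32.0
position: [0.4828, 0.203, 0.0955]
tool_rot: [[1.0, -0.002, 0.003], [-0.002, -1.0, 0.0], [0.003, -0.0, -1.0]]
ft_force: [-7.3, -1.2, 23.1]
grip_width: 0.0001
```

At the stop (23 N, no further travel). Rise.

jog_arm --dr '[[0,0,0],[0,0,0],[0,0,0],[0,0,0],[0,0,0],[0,0,0],[0,0,0],[0,0,0],[0,0,0],[0,0,0]]' --slide '[[0,0,-0.003],[0,0,-0.004],[0,0,-0.004],[0,0,-0.005],[0,0.002,-0.01],[0,0,-0.01],[0,0,-0.01],[0,0,0],[0,0,0],[0,0,0]]' --gripper '[-1,-1,-1,-1,-1,-1,-1,1,1,1]'

```text
time_s: 33.0
position: [0.4822, 0.2009, 0.1388]
tool_rot: [[1.0, -0.002, -0.001], [-0.002, -1.0, -0.0], [-0.001, 0.0, -1.0]]
ft_force: [-0.3, 0.3, 0.2]
grip_width: 0.0431
```

Run:
```python
from rig import observe, viewer, env
from h import *
s=observe();p=np.array(s["position"]);print(p,s["grip_width"],s["ft_force"])
S=viewer.get_image("side")
f=lambda a:np.clip(((a/255.)**.5)*300-20,0,255).astype(np.uint8)
a=f(crop(S,(200,240),60,6,[]));o=np.array([140,180])
D=(.4825,.2008)
for z,r in((0,.061),(.05,.061),(.13,.02)):draw(a,S,(*D,z),r,(0,0,255),6,o)
cv2.imwrite("pics/e4.png",cv2.resize(a,(600,600)))
```

```text
[0.48222908 0.20089636 0.13883603] 0.0431193159783157 [-0.25539327  0.29316195  0.24913021]
```

View pics/e4.png

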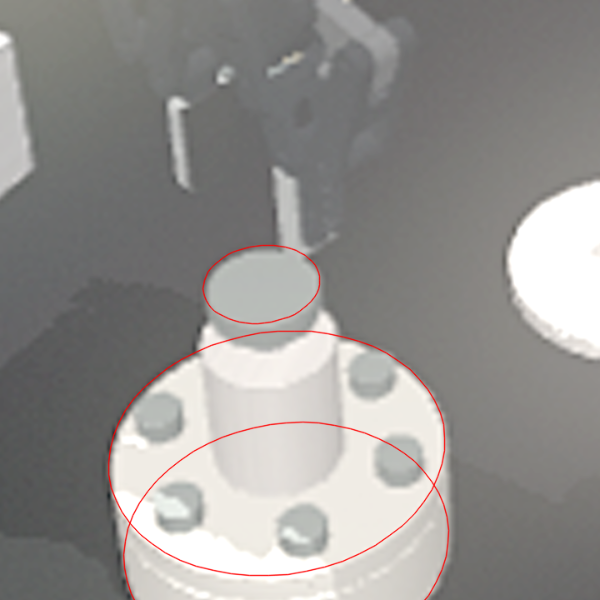

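The plunger is fully up and the dispenser has not moved. Go back down over the neck, then grip.

jog_arm --dr '[[0,0,0],[0,0,0],[0,0,0],[0,0,0],[0,0,0],[0,0,0],[0,0,0],[0,0,0],[0,0,0],[0,0,0]]' --slide '[[0,0,0],[0,0,0],[0,0,0],[0,0,0.012],[0,0,0.017],[0,0,0.017],[0,0,0.017],[0,0,0.015],[0,0,0.0085],[0,0,0]]' --gripper '[1,1,1,1,1,1,1,1,1,1]'

```text
time_s: 34.05
position: [0.482, 0.2008, 0.0519]
tool_rot: [[1.0, -0.002, -0.002], [-0.002, -1.0, -0.0], [-0.002, 0.0, -1.0]]
ft_force: [0.4, -0.6, -0.2]
grip_width: 0.0855
```

jog_arm --dr '[[0,0,0],[0,0,0],[0,0,0],[0,0,0],[0,0,0],[0,0,0],[0,0,0],[0,0,0],[0,0,0],[0,0,0]]' --slide '[[0,0,0],[0,0,0],[0,0,0],[0,0,0],[0,0,0],[0,0,0],[0,0,0],[0,0,0],[0,0,0],[0,0,0]]' --gripper '[0.6,0.4,0.2,0.1,0,-0.2,-0.5,-1,-1,-1]' --force 70

```text
time_s: 35.05
position: [0.4826, 0.201, 0.0537]
tool_rot: [[1.0, -0.002, 0.001], [-0.002, -1.0, 0.0], [0.001, -0.0, -1.0]]
ft_force: [-1.5, -0.3, 7.0]
grip_width: 0.0462
```

jog_arm --dr '[[0,0,0],[0,0,0],[0,0,0],[0,0,0],[0,0,0],[0,0,0],[0,0,0],[0,0,0],[0,0,0],[0,0,0]]' --slide '[[0,0,-0.003],[0,0,-0.006],[0,0,-0.01],[0,0,-0.015],[0,0,-0.015],[0,0,-0.015],[0,0,-0.015],[0,0,-0.015],[0,0,-0.006],[0,0,0]]' --gripper '[-1,-1,-1,-1,-1,-1,-1,-1,-1,-1]'

```text
time_s: 36.05
position: [0.4827, 0.201, 0.1535]
tool_rot: [[1.0, -0.002, 0.001], [-0.002, -1.0, 0.0], [0.001, -0.0, -1.0]]
ft_force: [-0.5, -0.4, -6.2]
grip_width: 0.0461
```

jog_arm --dr '[[0,0,0],[0,0,0],[0,0,0],[0,0,0],[0,0,0],[0,0,0],[0,0,0],[0,0,0],[0,0,0],[0,0,0]]' --slide '[[0,0.01,0],[0,0.02,0],[0,0.03,0],[0,0.03,0],[0,0.03,0],[0,0.03,0],[0,0.03,0],[0,0.03,0],[0,0.03,0],[0,0.03,0]]' --gripper '[-1,-1,-1,-1,-1,-1,-1,-1,-1,-1]'

```text
time_s: 37.05
position: [0.4811, -0.0707, 0.152]
tool_rot: [[1.0, -0.002, -0.002], [-0.002, -1.0, 0.0], [-0.002, -0.0, -1.0]]
ft_force: [0.1, 0.4, -5.4]
grip_width: 0.0464
```

jog_arm --dr '[[0,0,0],[0,0,0],[0,0,0],[0,0,0],[0,0,0],[0,0,0],[0,0,0],[0,0,0],[0,0,0],[0,0,0]]' --slide '[[-0.001,0.03,0],[0,0.03,0],[0,0.025,0],[0,0.02,0],[0,0.0128,0],[0,0,0],[0,0,0],[0,0,0],[0,0,0],[0,0,0]]' --gripper '[-1,-1,-1,-1,-1,-1,-1,-1,-1,-1]'

```text
time_s: 38.05
position: [0.4808, -0.1863, 0.1528]
tool_rot: [[1.0, -0.001, 0.0], [-0.001, -1.0, 0.0], [0.0, -0.0, -1.0]]
ft_force: [-0.2, -0.4, -5.6]
grip_width: 0.0462
```

Run:
```python
from rig import observe, viewer, env
from h import *
s=observe();p=np.array(s["position"]);print(p,s["grip_width"],s["ft_force"])
S=viewer.get_image("side");T=viewer.get_image("top");z=p[2]-.0537
a=crop(S,(312,155),60,5,[((*p[:2],z),.061,(0,0,255)),((*p[:2],z+.05),.061,(0,0,255)),((.4812,-.1864,.01),.078,(255,0,0))])
D=(.4825,.2008)
b=crop(S,(197,283),60,5,[((*D,.02),.044,(0,0,255))])
cv2.imwrite("pics/f1.png",cv2.resize(np.hstack([a,b]),(800,400)))
m=(T["pixels"].max(axis=2)>100).astype(np.uint8);n,l,st,ce=cv2.connectedComponentsWithStats(m);k=l[213,165]
e=cv2.fitEllipse(cv2.convexHull(np.argwhere(l==k)[:,::-1].astype(np.int32)));print("dish",e,ray(T,e[0],.018))
```

```text
[ 0.4807533  -0.18629357  0.15277703] 0.04616234467698858 [-0.16986579 -0.3976876  -5.59210618]
dish ((169.653076171875, 212.9474334716797), (32.372764587402344, 33.095855712890625), 87.71734619140625) [0.4837105  0.20064378 0.018     ]
```

View pics/f1.png

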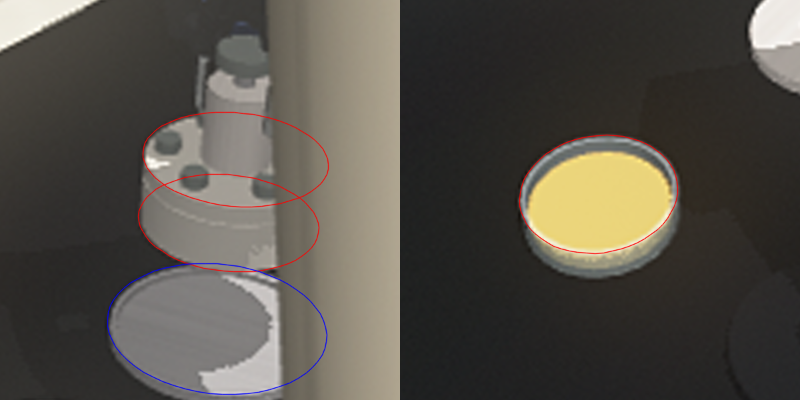

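The overlays fit (dispenser over tray, dish unmoved). Lower into the tray.

jog_arm --dr '[[0,0,0],[0,0,0],[0,0,0],[0,0,0],[0,0,0],[0,0,0],[0,0,0],[0,0,0],[0,0,0],[0,0,0]]' --slide '[[0,0,0.006],[0,0,0.012],[0,0,0.015],[0,0,0.015],[0,0,0.015],[0,0,0.012],[0,0,0.009],[0,0,0.006],[0,0,0],[0,0,0]]' --gripper '[-1,-1,-1,-1,-1,-1,-1,-1,-1,-1]'

```text
time_s: 39.15
position: [0.4809, -0.187, 0.063]
tool_rot: [[1.0, -0.002, 0.001], [-0.002, -1.0, -0.0], [0.001, 0.0, -1.0]]
ft_force: [0.3, -0.1, -5.2]
grip_width: 0.0466
```

jog_arm --dr '[[0,0,0],[0,0,0],[0,0,0],[0,0,0],[0,0,0],[0,0,0],[0,0,0],[0,0,0],[0,0,0],[0,0,0]]' --slide '[[0,0,0.001],[0,0,0.001],[0,0,0.001],[0,0,0.001],[0,0,0.0005],[0,0,0.0005],[0,0,0],[0,0,0],[0,0,0],[0,0,0]]' --gripper '[-1,-1,-1,-1,-1,-1,-1,-1,-1,-1]'

```text
time_s: 40.15
position: [0.4807, -0.1869, 0.0578]
tool_rot: [[1.0, -0.002, 0.0], [-0.002, -1.0, -0.0], [0.0, 0.0, -1.0]]
ft_force: [-1.2, -0.5, -4.7]
grip_width: 0.0466
```

Nearly down; 1 mm more, check the force, then release.

jog_arm --dr '[[0,0,0],[0,0,0],[0,0,0],[0,0,0],[0,0,0],[0,0,0],[0,0,0],[0,0,0],[0,0,0],[0,0,0]]' --slide '[[0,0,0.0005],[0,0,0.0005],[0,0,0],[0,0,0],[0,0,0],[0,0,0],[0,0,0],[0,0,0],[0,0,0],[0,0,0]]' --gripper '[-1,-1,-1,-1,-1,-1,-1,-1,-1,-1]'

```text
time_s: 41.15
position: [0.4807, -0.1869, 0.0577]
tool_rot: [[1.0, -0.002, 0.001], [-0.002, -1.0, -0.001], [0.001, 0.001, -1.0]]
ft_force: [-3.9, 1.3, 7.1]
grip_width: 0.0459
```

Seated (force now +7 N, no further travel). Release and rise.

jog_arm --dr '[[0,0,0],[0,0,0],[0,0,0],[0,0,0],[0,0,0],[0,0,0],[0,0,0],[0,0,0],[0,0,0],[0,0,0]]' --slide '[[0,0,-0.0005],[0,0,0],[0,0,0],[0,0,0],[0,0,0],[0,0,0],[0,0,0],[0,0,0],[0,0,0],[0,0,0]]' --gripper '[-1,0.3,0.5,0.8,1,1,1,1,1,1]'

```text
time_s: 42.15
position: [0.4807, -0.1868, 0.0572]
tool_rot: [[1.0, -0.002, 0.0], [-0.002, -1.0, 0.0], [0.0, -0.0, -1.0]]
ft_force: [0.1, -0.1, 0.3]
grip_width: 0.0857
```

jog_arm --dr '[[0,0,0],[0,0,0],[0,0,0],[0,0,0],[0,0,0],[0,0,0],[0,0,0],[0,0,0],[0,0,0],[0,0,0]]' --slide '[[0,0,-0.006],[0,0,-0.012],[0,0,-0.018],[0,0,-0.018],[0,0,-0.018],[0,0,-0.018],[0,0,-0.01],[0,0,0],[0,0,0],[0,0,0]]' --gripper '[1,1,1,1,1,1,1,1,1,1]'

```text
time_s: 43.15
position: [0.4803, -0.1866, 0.1563]
tool_rot: [[1.0, -0.002, -0.001], [-0.002, -1.0, 0.001], [-0.001, -0.001, -1.0]]
ft_force: [-0.1, 0.4, 0.5]
grip_width: 0.0852
```

jog_arm --dr '[[0,0,0],[0,0,0],[0,0,0],[0,0,0],[0,0,0],[0,0,0],[0,0,0],[0,0,0],[0,0,0],[0,0,0]]' --slide '[[0,-0.015,0],[0,-0.03,0],[0,-0.03,0],[0,-0.03,0],[0,-0.03,0],[0,-0.03,0],[0,-0.015,0],[0,-0.0085,0],[0,0,0],[0,0,0]]' --gripper '[0.2,0.2,0.2,0.2,0.2,0.2,0.2,0.2,0.2,0.2]' --force 40

```text
time_s: 44.15
position: [0.481, 0.0014, 0.1571]
tool_rot: [[1.0, -0.002, -0.0], [-0.002, -1.0, -0.0], [-0.0, 0.0, -1.0]]
ft_force: [-0.5, -0.4, 1.0]
grip_width: 0.0513
```

Run:
```python
from rig import observe, viewer, env
from h import *
s=observe();p=np.array(s["position"]);print(p,s["grip_width"],s["ft_force"])
S=viewer.get_image("side");T=viewer.get_image("top")
D=(.4808,-.1868);tr=[((*D,.134),.02,(0,255,0)),((*D,.054),.061,(255,0,0)),((.4812,-.1864,.01),.078,(0,0,255))]
L=[((.481,.0013,.011),.053,(0,0,255)),((.481,.0013,.041),.012,(0,255,0))]
a=np.hstack([crop(S,(319,175),48,4,tr),crop(S,(266,228),48,4,L)]);b=np.hstack([crop(T,(315,210),48,4,tr),crop(T,(245,214),48,4,L)])
cv2.imwrite("pics/f2.png",cv2.resize(np.vstack([a,b]),(600,600)))
```

```text
[0.48101854 0.00141354 0.15706606] 0.05134820947665153 [-0.547978   -0.41591221  0.98034545]
```

View pics/f2.png

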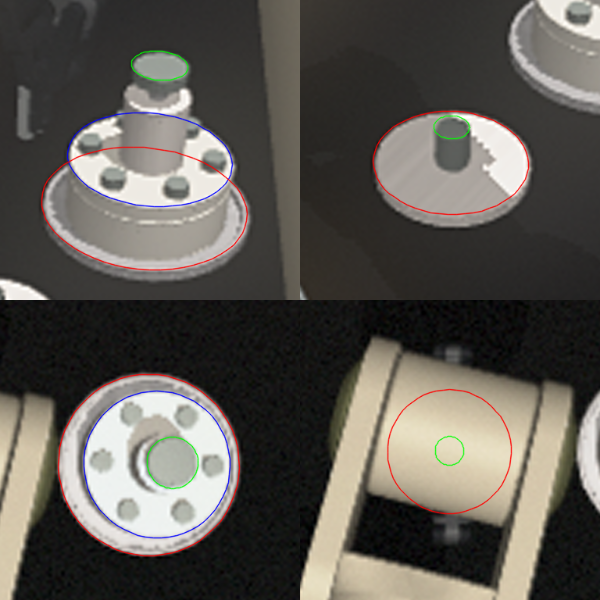

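The dispenser is centred in the tray with its plunger up, and the lid is where I left it. I pick up the lid at TCP z≈0.001.

jog_arm --dr '[[0,0,0],[0,0,0],[0,0,0],[0,0,0],[0,0,0],[0,0,0],[0,0,0],[0,0,0],[0,0,0],[0,0,0]]' --slide '[[0,0,0.015],[0,0,0.025],[0,0,0.025],[0,0,0.025],[0,0,0.025],[0,0,0.02],[0,0,0.012],[0,0,0.006],[0,0,0.002],[0,0,0]]' --gripper '[0.2,0.2,0.2,0.2,0.2,0.2,0.2,0.2,0.2,0.2]'

```text
time_s: 45.25
position: [0.4813, 0.0013, 0.0025]
tool_rot: [[1.0, -0.002, 0.0], [-0.002, -1.0, -0.0], [0.0, 0.0, -1.0]]
ft_force: [-0.4, 0.1, -0.0]
grip_width: 0.0508
```

jog_arm --dr '[[0,0,0],[0,0,0],[0,0,0],[0,0,0],[0,0,0],[0,0,0],[0,0,0],[0,0,0],[0,0,0],[0,0,0]]' --slide '[[0,0,0],[0,0,0],[0,0,0],[0,0,0],[0,0,0],[0,0,0],[0,0,0],[0,0,0],[0,0,0],[0,0,0]]' --gripper '[0.2,0.2,0,-0.2,-0.4,-0.7,-1,-1,-1,-1]' --force 40

```text
time_s: 46.25
position: [0.4811, 0.0016, 0.0025]
tool_rot: [[1.0, -0.002, 0.0], [-0.002, -1.0, -0.0], [0.0, 0.0, -1.0]]
ft_force: [-1.9, -0.3, 6.4]
grip_width: 0.0222
```

jog_arm --dr '[[0,0,0],[0,0,0],[0,0,0],[0,0,0],[0,0,0],[0,0,0],[0,0,0],[0,0,0],[0,0,0],[0,0,0]]' --slide '[[0,0,-0.004],[0,0,-0.008],[0,0,-0.015],[0,0,-0.015],[0,0,-0.015],[0,0,-0.015],[0,0,-0.008],[0,0,0],[0,0,0],[0,0,0]]' --gripper '[-1,-1,-1,-1,-1,-1,-1,-1,-1,-1]'

```text
time_s: 47.25
position: [0.4807, 0.0017, 0.0816]
tool_rot: [[1.0, -0.002, -0.001], [-0.002, -1.0, 0.0], [-0.001, -0.0, -1.0]]
ft_force: [0.1, 0.7, -0.8]
grip_width: 0.0221
```

jog_arm --dr '[[0,0,0],[0,0,0],[0,0,0],[0,0,0],[0,0,0],[0,0,0],[0,0,0],[0,0,0],[0,0,0],[0,0,0]]' --slide '[[0,-0.015,0],[0,-0.025,0],[0,-0.03,0],[0.0015,-0.03,0],[0,-0.03,0],[0,-0.03,0],[0,-0.025,0],[0,-0.014,0],[0,0,0],[0,0,0]]' --gripper '[-1,-1,-1,-1,-1,-1,-1,-1,-1,-1]'

```text
time_s: 48.25
position: [0.4829, 0.2001, 0.0819]
tool_rot: [[1.0, -0.002, -0.001], [-0.002, -1.0, -0.0], [-0.001, 0.0, -1.0]]
ft_force: [-0.3, -0.0, -1.0]
grip_width: 0.0221
```

Run:
```python
from rig import observe, viewer, env
from h import *
s=observe();p=np.array(s["position"]);print(p,s["grip_width"],s["ft_force"])
S=viewer.get_image("side");z=p[2]-.0025
a=crop(S,(197,265),50,6,[((*p[:2],z+.011),.053,(0,0,255)),((*p[:2],z+.041),.012,(0,255,0)),((.4825,.2008,.02),.044,(255,0,0)),((.4825,.2008,0),.044,(255,0,0))])
cv2.imwrite("pics/h1.png",a)
```

```text
[0.48287576 0.20008994 0.08188576] 0.02212734012474675 [-0.3313282  -0.0082199  -1.01155496]
```

View pics/h1.png

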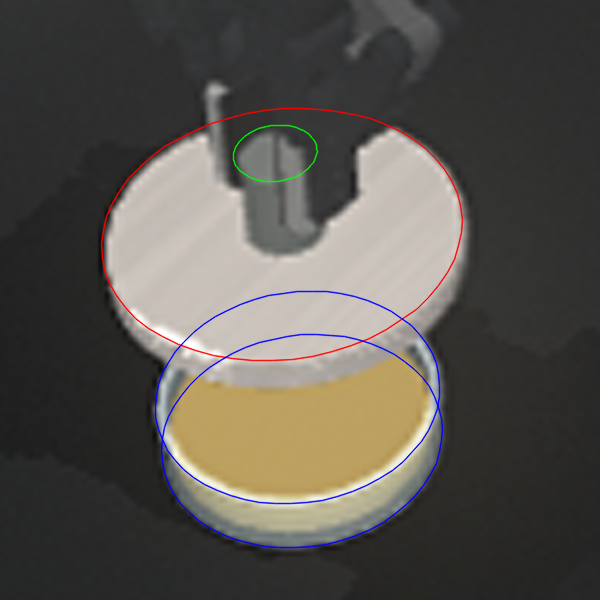

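The lid and dish overlays agree to about 1 mm. Lower.

jog_arm --dr '[[0,0,0],[0,0,0],[0,0,0],[0,0,0],[0,0,0],[0,0,0],[0,0,0],[0,0,0],[0,0,0],[0,0,0]]' --slide '[[0,0,0.006],[0,0,0.01],[0,0,0.012],[0,0,0.012],[0,0,0.01],[0,0,0.006],[0,0,0.004],[0,0,0],[0,0,0],[0,0,0]]' --gripper '[-1,-1,-1,-1,-1,-1,-1,-1,-1,-1]'

```text
time_s: 49.3
position: [0.4832, 0.2007, 0.0226]
tool_rot: [[1.0, -0.002, 0.001], [-0.002, -1.0, 0.0], [0.001, -0.0, -1.0]]
ft_force: [0.4, 0.3, -1.7]
grip_width: 0.022
```

jog_arm --dr '[[0,0,0],[0,0,0],[0,0,0],[0,0,0],[0,0,0],[0,0,0],[0,0,0],[0,0,0],[0,0,0],[0,0,0]]' --slide '[[0,0,0.0015],[0,0,0.0015],[0,0,0.0015],[0,0,0.001],[0,0,0.001],[0,0,0.0005],[0,0,0],[0,0,0],[0,0,0],[0,0,0]]' --gripper '[-1,-1,-1,-1,-1,-1,-1,-1,-1,-1]'

```text
time_s: 50.3
position: [0.483, 0.2006, 0.0153]
tool_rot: [[1.0, -0.002, 0.0], [-0.002, -1.0, 0.0], [0.0, -0.0, -1.0]]
ft_force: [0.2, -0.4, -1.0]
grip_width: 0.0225
```

```bash
python3 look.py h2 197 270 40
```

```text
[0.483  0.2006 0.0153] [ 0.16 -0.44 -1.03] 0.022523229632497938
```

View pics/h2.png

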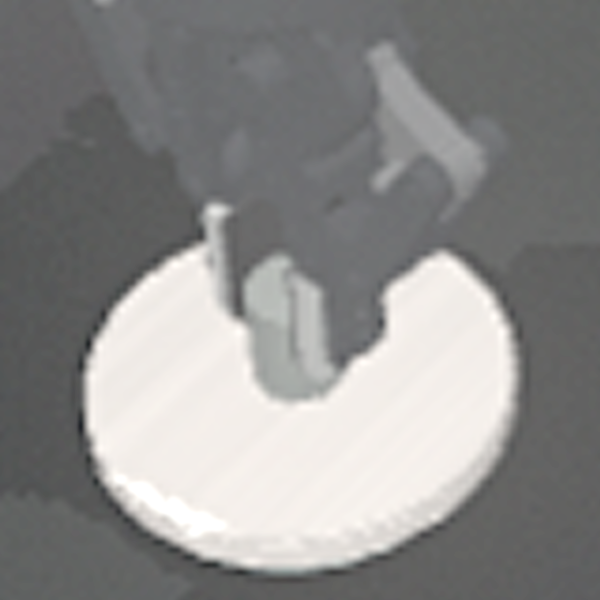

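Not quite touching (-1 N); 1 mm more, then check.

jog_arm --dr '[[0,0,0],[0,0,0],[0,0,0],[0,0,0],[0,0,0],[0,0,0],[0,0,0],[0,0,0],[0,0,0],[0,0,0]]' --slide '[[0,0,0.0005],[0,0,0.0005],[0,0,0.0003],[0,0,0],[0,0,0],[0,0,0],[0,0,0],[0,0,0],[0,0,0],[0,0,0]]' --gripper '[-1,-1,-1,-1,-1,-1,-1,-1,-1,-1]'

```text
time_s: 51.35
position: [0.483, 0.2006, 0.0145]
tool_rot: [[1.0, -0.002, 0.0], [-0.002, -1.0, 0.0], [0.0, -0.0, -1.0]]
ft_force: [-2.6, 0.5, 5.5]
grip_width: 0.0221
```

Contact at the predicted height (0.0145, 5.5 N). Release and rise.

jog_arm --dr '[[0,0,0],[0,0,0],[0,0,0],[0,0,0],[0,0,0],[0,0,0],[0,0,0],[0,0,0],[0,0,0],[0,0,0]]' --slide '[[0,0,-0.0003],[0,0,0],[0,0,0],[0,0,0],[0,0,0],[0,0,0],[0,0,-0.006],[0,0,-0.012],[0,0,-0.018],[0,0,-0.02]]' --gripper '[-1,-0.2,0,0.2,0.2,0.2,0.2,0.2,0.2,0.2]'

```text
time_s: 52.35
position: [0.4829, 0.2006, 0.0716]
tool_rot: [[1.0, -0.002, 0.0], [-0.002, -1.0, 0.0], [0.0, -0.0, -1.0]]
ft_force: [0.3, -0.9, 0.3]
grip_width: 0.051
```

jog_arm --dr '[[0,0,0],[0,0,0],[0,0,0],[0,0,0],[0,0,0],[0,0,0],[0,0,0],[0,0,0],[0,0,0],[0,0,0]]' --slide '[[0,0,-0.02],[0,0,-0.025],[0,0,-0.025],[0,0,-0.02],[0,0.03,0],[0,0.04,0],[0,0.04,0],[0,0.04,0],[0,0.03,0],[0,0,0]]' --gripper '[0.2,0.2,0.2,0.2,0.2,0.2,0.2,0.2,0.2,0.2]'

```text
time_s: 53.35
position: [0.4828, 0.0177, 0.1613]
tool_rot: [[1.0, -0.006, 0.001], [-0.006, -1.0, -0.001], [0.001, 0.001, -1.0]]
ft_force: [0.3, 0.3, -0.7]
grip_width: 0.0513
```

Run:
```python
from rig import observe, viewer, env
from h import *
s=observe();p=np.array(s["position"]);print(s["time_s"],p,s["grip_width"],s["ft_force"])
S=viewer.get_image("side");T=viewer.get_image("top")
D=(.4808,-.1868);tr=[((*D,.134),.02,(0,255,0)),((*D,.054),.061,(255,0,0)),((.4812,-.1864,.01),.078,(0,0,255))]
d=(.4828,.2006);L=[((*d,.023),.053,(0,0,255)),((*d,.053),.012,(0,255,0)),((.4825,.2008,0),.044,(255,0,0))]
a=np.hstack([crop(S,(319,175),48,4,tr),crop(S,(197,280),48,4,L)]);b=np.hstack([crop(T,(315,210),48,4,tr),crop(T,(170,213),48,4,L)])
cv2.imwrite("pics/z1.png",cv2.resize(np.vstack([a,b]),(600,600)));cv2.imwrite("pics/z2.png",T["pixels"])
```

```text
53.35 [0.48278728 0.0177405  0.16128146] 0.051282815855526874 [ 0.25109063  0.26571603 -0.68747843]
```

View pics/z1.png

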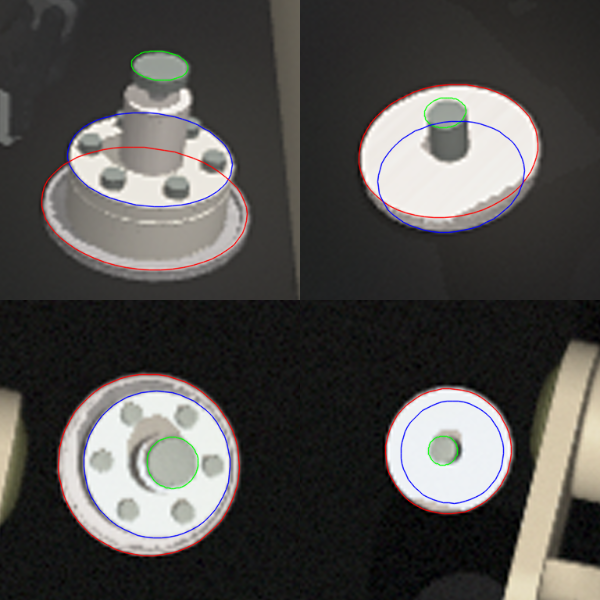

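View pics/z2.png

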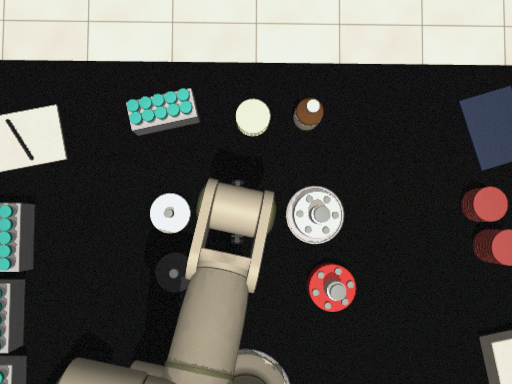

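The lid fits the dish-height overlay at top (170,213). The dispenser is centred in the tray at top (315,214) with its plunger up. The bystanders and look-alikes are where they started, and the gripper is clear of everything. I hand in the job.

Run:
```python
from rig import env
print(env.close_job())
```

```text
the job is handed in; nothing more can be done
None
```

I completed every step of the job and handed it in; the last look was at 53.4 s of the 72 s allowed. No verdict is reported, so what follows rests on my own checks.

**What I did:**
- I set the lid on the bench, knob up, about 200 mm from the dish.
- I stood the dispenser over the open dish and pressed the plunger to its stop. The force was 23 N with no further travel, against 9 N for the spring alone at the stop. I then let the plunger come fully up.
- I put the dispenser back in its tray and the lid back on the dish, and released both.

**Last checks:**
- **Dispenser:** it is centred in the tray, upright, with the plunger up. The overlays fit in both camera views.
- **Lid:** it lies flat at the on-dish height, with centres within about 1–2 mm. It met the rim at the predicted height, at 5.5 N.
- **Other items:** the bystanders and look-alikes look unmoved in the top view. The gripper is clear, with no contact force.

**What disagreed or failed:**
- **First grasp:** the gripper closed on nothing above the lid knob, without touching it. The fingertips stand about 28–33 mm higher than the reported pose and `env.tcp_to_tips` imply. I measured this offset from the images, used it afterwards, and confirmed it at each contact.
- **Finger opening:** on gripped parts it read about 1.7 mm too small.
- **Cameras:** the two views differed by up to about 8 mm on fits of rim and plate outlines, but only 1–2 mm on the knob and plunger tops.

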